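# Line up two furniture legs in the V-trough

### The arm

A 6-joint arm with a two-finger parallel gripper is mounted at the origin on the work surface. World frame = base frame: x ahead of the robot, y to its left, z up, the work surface at z = 0. Lengths are in m, angles in rad, forces in N, time in s.
With the tool pointing down it reaches from about 0.25 to 0.8 m from the base axis. Payload 8.5 kg.
Tool frame: the origin (TCP) lies at the very end of the fingers, on their centre line; the grasp point (between the pads) lies 19 mm behind it; z points along the fingers, y is the direction in which the jaws open and shut (so a half turn about z gives the same grasp; the last joint's range is limited). The gripper opens to 85 mm and grips with 20 to 120 N. Pads are 22 mm wide; open, the fingers measure 114 mm over their backs; the gripper's body (76 mm by 85 mm) begins 54 mm behind the grasp point. The pads swing forward as they close: fully open they stand 13 mm farther back than shut.
Start: joints at [1.263, 0.238, -0.013, 1.319, 0, 1.571], TCP at [0.159, 0.5, 0.231] pointing down, gripper open.
Joint ranges: [-2.66, 2.66], [-1.03, 1.9], [-1.14, 1.46], [-1.82, 2.27], [-1.45, 1.34], [-3.14, 3.14]. Speed limits (rad/s): [2.22, 2.22, 2.79, 3.14, 3.14, 3.14].

### API

Orientations are given as a unit quaternion [w, x, y, z].
In Python, from rig import ctrl gives the robot as it stands. The module is installed in compiled form; this text tells all that it offers.
- The arm moves only by the tool drive_tool, never from a script. Its argument "targets" is a list of rows, each a list of 6 numbers: the shift along the tool's x, y, z each as a share of 10 cm, from -1 to 1, then the turn, a rotation vector about the tool's x, y, z each as a share of 0.08 rad, from -1 to 1. In form: [[tx, ty, tz, rx, ry, rz], ...]. A call has exactly 8 rows; each row shifts and turns the commanded pose from where the row before left it, along the tool's axes as they then stand; what a row does not reach is not made up. A row lasts 1/12 s, in which the tool goes at most 41.7 mm and 7.16 degrees, less where a joint would pass 70% of its speed; a pose out of reach is approached as far as the arm can. A call with a number of a shift or a turn outside -1 to 1 is refused whole. A call with a gripper value outside its range is refused whole. "gripper" is the opening, from 0 (shut) to 1 (fully open), set as the call begins (left out, the last holds). The fingers move at their own pace and stop on an object; the grip force is fixed at half the most. Time passes only in rows, so rows that do not move let the fingers close, or fill a call up. It gives the time, the measured TCP pose, the force and the opening at its end, in the units of the state.
- ctrl.get_state(): the state, without advancing time (a new reading comes with each control period).
- ctrl.capture(name): name is "scene" or "top" or "wrist"; returns a dict with "color" (480x640x3 uint8, red, green, blue), "vfov" (degrees; the focal length in pixels is half the picture's height over the tangent of half this angle, whatever the lens; pixels are square), "cx", "cy" (the principal point, pixels), "R" (3x3) and "t" (3): a world point X has camera coordinates R X + t; the wrist camera has in their place "tool_from_camera" (4x4, takes a point from camera to tool coordinates, whose origin is the TCP and whose axes are the flange's). Camera axes: x right, y down, z forward; pixel columns grow to the right and rows downward; lengths in m; the calibration is good to about 2 mm. The wrist camera is an equidistant fisheye: a pixel r from the principal point sees the ray r / f radians off the axis. A picture is of the moment at which its call begins: read the wrist's pose just before it. There is no depth.
- ctrl.sign_off(): hands the job in, once; it reports no verdict.
The state is a dict: "t": time; "qpos": joint angles; "qvel": joint speeds; "tau": joint torques, N m; "tcp_pos": TCP position; "tool_rot": TCP orientation; "ft_force": force on the tool from outside, world axes, zero at the start; "ft_torque": the same for the moment, N m; "opening": opening from 0.0 (shut) to 1.0 (fully open).
Only numpy, scipy, OpenCV 4.12 (cv2) and the standard library are available. Lean on these libraries where they do the work, as an engineer would, in place of code of your own. Each camera call takes 0.05 s, during which the arm holds its last target.

### The job

Take the two round furniture legs out of the crate and tip them down into the V-trough so that they lie in line along its fold: the long leg first, with its plain foot end right up against the tall stop, then the short leg behind it with its plain foot touching the long leg's tenon. Slide both fully home so no gaps remain, let go of them, leave the square block standing in the crate and do not disturb the tub or the sanding block.

Things in the scene. Friction and masses are not known exactly. Their poses are not given: they have to be found in the camera images.
- trough: V-trough, fixed, 356 x 62 mm: two aluminium walls at 45 degrees (90 degree V) on a 62 mm wide, 12 mm thick base. Origin on the bench under its centre; x along the fold to the tall stop, y across, z up. Fold line 40 mm above the bench. Wall tops 21 mm above the fold, outer corners 24 mm to either side of it: fingers can pass outside them. Clear length 332 mm (x -166 to +166)
- stop (a point): point on the fold line, 40 mm above the bench, at the inner face of the tall wooden stop plate (12 mm thick, top 110 mm above the bench) that closes one end; axes as the trough's. The axis of a leg lying in the trough runs 32.5 mm above the fold. Both legs in line leave 63 mm of the clear length free
- low_end (a point): point on the fold line, 40 mm above the bench, at the inner face of the low end plate (12 mm thick, top 75 mm above the bench), 332 mm from the stop; axes as the trough's
- crate: dark wooden stock crate, fixed, 85 x 270 mm, walls 45 mm high and 5 mm thick, floor 5 mm, open on top; two dividers make three cells in a row along its y axis, 88 mm apart, each with one piece standing in it, in any order. Origin: centre of its underside, y along the row, z up
- long_leg: round wooden furniture leg, the longer one: cylinder 46 mm diameter, 145 mm long, with a tenon of 22 mm diameter and 12 mm length on top (157 mm in all), about 0.17 kg. Origin: centre of the plain foot face; z along the leg to the tenon. It stands on its foot at the start
- long_leg_tip (a point): centre of the end face of the long leg's tenon, 157 mm from its foot
- short_leg: round wooden furniture leg, the shorter one: cylinder 46 mm diameter, 100 mm long, with a tenon of 22 mm diameter and 12 mm length on top (112 mm in all), about 0.12 kg. Origin: centre of the plain foot face; z along the leg to the tenon. It stands on its foot at the start
- short_leg_tip (a point): centre of the end face of the short leg's tenon, 112 mm from its foot
- square_block: square wooden block 44 x 44 mm, 95 mm tall, standing in the remaining cell; it stays there. Origin: centre of its underside
- tub: white plastic tub of filler with lid, 92 mm diameter, 82 mm tall, loose; to be left alone. Origin: centre of its underside
- sanding_block: cork sanding block 60 x 110 mm, 38 mm high, loose; to be left alone. Origin: centre of its underside
Things that resemble listed ones, but are neither listed nor needed, are in the scene too. Leave any red look-alike of the short_leg alone.

How it is judged:
By the outcome, as a careful person would: the job done as asked, in the order asked, and still so for the second after the job is handed in, with the robot touching nothing.
It also fails if it takes over 72 s, if anything falls off the work surface, if the arm or the gripper's body presses on something with over 40 N, if the wrist force passes 120 N, or if a joint passes its speed limit or range.

## Working session

There is one attempt and no reset: what is moved stays moved. The work goes in short steps, Python scripts to look and compute and a tool call to move; the robot and the scene stay as the last step left them, time stands still between calls to the robot, and variables do not carry over. Pictures are saved under pics/ and viewed, and the job is handed in when it is done.

Besides the shell and the picture viewer there is one more tool, called after "Request:" as name(argument=value, ...) on one line, values as JSON. drive_tool: Moves the arm, as the interface text tells. Shift numbers are shares of 10 cm and turn numbers shares of 0.08 rad, none past 1 either way. Its arguments: {"type":"object","properties":{"targets":{"type":"array"},"gripper":{"type":"number"}},"required":["targets"]}

```bash
mkdir -p pics; ls
python3 - <<'E'
from rig import ctrl
import cv2
s=ctrl.get_state(); print(s)
for n in ["scene","top","wrist"]:
    c=ctrl.capture(n); cv2.imwrite(f"pics/{n}0.png",c["color"][:,:,::-1])
    print(n,{k:v for k,v in c.items() if k!="color"})
E
```

```text
pics
{'t': 0.0, 'qpos': array([ 1.26301652e+00,  2.38769081e-01, -1.42407464e-02,  1.31919210e+00,
        5.62876900e-07,  1.57079733e+00]), 'qvel': array([-0.00053575,  0.00053481,  0.00074295, -0.00253211, -0.00098383,
       -0.00046232]), 'tau': array([-5.93148652e-03, -5.38780510e+01,  3.46446669e+01,  1.79869006e-02,
       -3.73595203e-04,  3.04517712e-06]), 'tcp_pos': array([0.15892225, 0.49994278, 0.23068902]), 'tool_rot': array([-1.08005345e-04,  1.53283672e-01,  9.88181978e-01, -6.94452320e-04]), 'ft_force': array([-0.10145407, -0.04561698,  0.70329094]), 'ft_torque': array([-0.01219515,  0.02316375, -0.0533252 ]), 'opening': 0.9972155294770356}
scene {'vfov': 50.69009554166821, 'cx': 324.11570703414486, 'cy': 239.63721761294892, 'R': array([[ 0.21792131,  0.97596539, -0.00136126],
       [ 0.68033095, -0.15290945, -0.71677647],
       [-0.69975718,  0.15527476, -0.69730169]]), 't': array([-0.11348299, -0.28156723,  1.40276846])}
top {'vfov': 55.99818868713169, 'cx': 325.21956660440514, 'cy': 242.64910131513585, 'R': array([[ 2.51105985e-02, -9.99684678e-01,  4.74897854e-05],
       [-9.96077021e-01, -2.50240116e-02, -8.48785411e-02],
       [ 8.48529654e-02,  2.08404748e-03, -9.96391304e-01]]), 't': array([-0.02002388,  0.53592659,  0.93449819])}
wrist {'vfov': 65.70646984690485, 'cx': 324.4923050443403, 'cy': 241.5717332315354, 'tool_from_camera': array([[ 2.14629684e-04, -9.47859686e-01, -3.18687887e-01,
         8.24015527e-02],
       [ 9.99999444e-01,  5.32452007e-04, -9.10170230e-04,
        -9.41991680e-04],
       [ 1.03239967e-03, -3.18687515e-01,  9.47859273e-01,
        -1.44215081e-01],
       [ 0.00000000e+00,  0.00000000e+00,  0.00000000e+00,
         1.00000000e+00]])}
```

View pics/scene0.png

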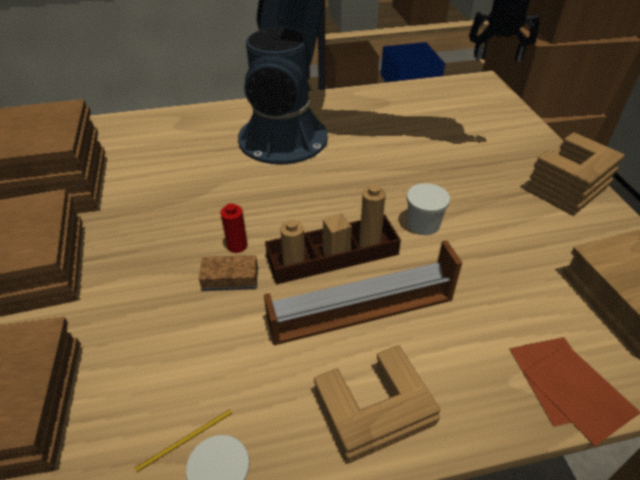

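View pics/top0.png

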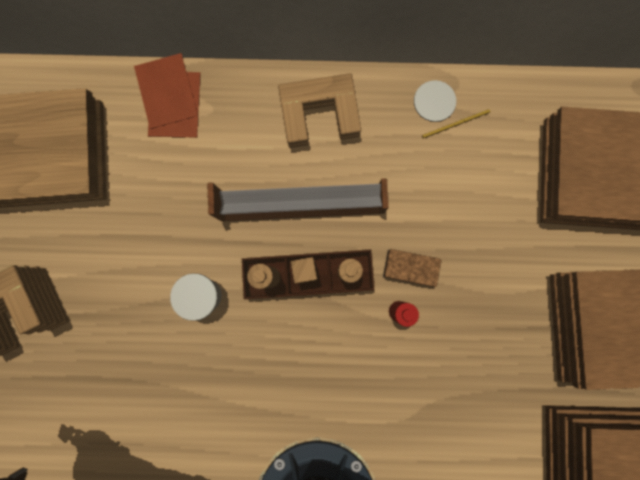

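View pics/wrist0.png

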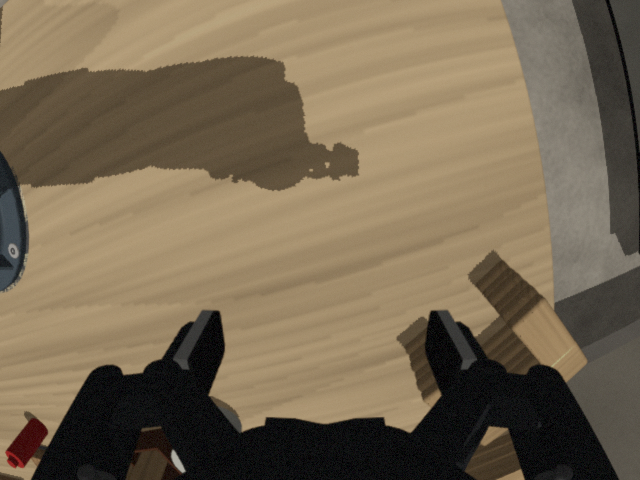

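Candidates for the short leg: the wooden one at top (350,270) / scene (292,243), and the red look-alike at top (405,314), which I leave alone. The long leg is at top (260,275) / scene (373,215), the square block at top (304,270). The tall stop is at top (214,200), at the +y end. Next come close crops.

Run:
```python
import cv2
a=cv2.imread("pics/top0.png"); 
cv2.imwrite("pics/c1.png",cv2.resize(a[235:310,230:390],None,fx=5,fy=5,interpolation=cv2.INTER_CUBIC))
cv2.imwrite("pics/c2.png",cv2.resize(a[170:235,200:400],None,fx=4,fy=4,interpolation=cv2.INTER_CUBIC))
b=cv2.imread("pics/scene0.png"); 
cv2.imwrite("pics/c3.png",cv2.resize(b[175:345,255:465],None,fx=3.5,fy=3.5,interpolation=cv2.INTER_CUBIC))
```

```text
(no output)
```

View pics/c1.png

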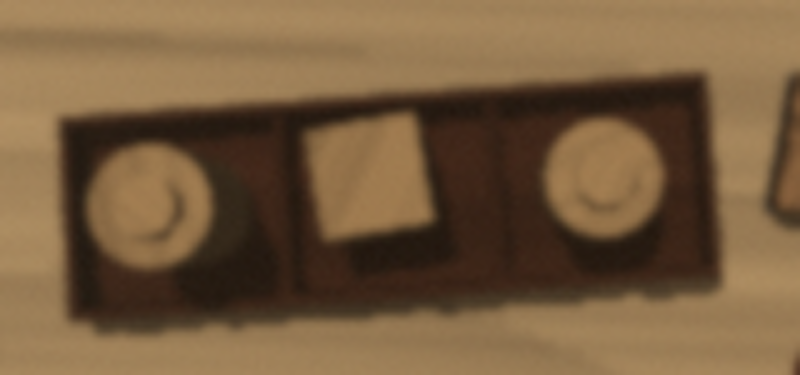

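View pics/c2.png

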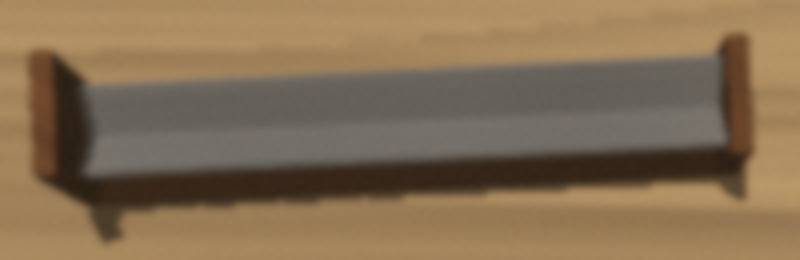

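View pics/c3.png

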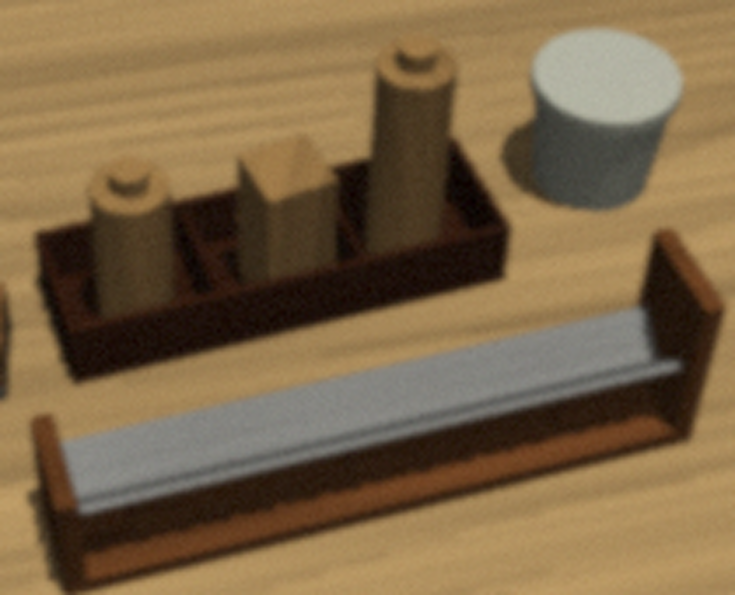

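```bash
cat > h.py <<'E'
import numpy as np, cv2
from scipy.spatial.transform import Rotation as Ro
def onz(c,u,v,z):
    f=240/np.tan(np.radians(c["vfov"])/2)
    d=c["R"].T@np.array([(u-c["cx"])/f,(v-c["cy"])/f,1]); o=-c["R"].T@c["t"]
    return o+d*(z-o[2])/d[2]
def proj(c,X):
    f=240/np.tan(np.radians(c["vfov"])/2); p=c["R"]@np.array(X)+c["t"]
    return np.array([c["cx"]+f*p[0]/p[2],c["cy"]+f*p[1]/p[2]])
def toolR(s):
    w,x,y,z=s["tool_rot"]; return Ro.from_quat([x,y,z,w])
E
python3 - <<'E'
from rig import ctrl
from h import *
np.set_printoptions(precision=4,suppress=True)
t=ctrl.capture("top"); s=ctrl.capture("scene")
def T(u,v,z,x0,y0,k): return onz(t,(u+.5)/k-.5+x0,(v+.5)/k-.5+y0,z)
def S(u,v,z): return onz(s,(u+.5)/3.5-.5+255,(v+.5)/3.5-.5+175,z)
A=(230,235,5);B=(200,170,4)
print("long sh",T(150,206,.15,*A),"scene tip top",S(417,46,.162), 'shoulder',S(416,66,.15))
print("short sh",T(604,179,.105,*A),S(129,176,.117),'sh',S(131,190,.105))
print("sq",T(371,177,.1,*A))
cc=[T(u,v,.045,*A) for u,v in[(65,118),(705,76),(718,285),(74,318)]]
print("crate",np.array(cc),np.mean(cc,0),[np.linalg.norm(cc[i]-cc[i-1]) for i in range(4)])
print("fold",T(90,134,.04,*B),T(725,108,.04,*B))
print("tall top inner",T(54,52,.11,*B),T(57,178,.11,*B),"low inner",T(723,40,.075,*B),T(728,155,.075,*B))
print("wall edges far",T(80,88,.061,*B),T(722,58,.061,*B),"near",T(90,177,.061,*B),T(728,150,.061,*B))
print("scene wall near", S(80,509,.061),S(682,368,.061))
print("scene tall outer top", S(720,310,.11), "low top corner",S(75,510,.075))
E
```

```text
long sh [0.4617 0.1115 0.15  ] scene tip top [0.4617 0.1122 0.162 ] shoulder [0.4644 0.1117 0.15  ]
short sh [ 0.4768 -0.0566  0.105 ] [ 0.483  -0.0557  0.117 ] sh [ 0.4816 -0.0549  0.105 ]
sq [0.4754 0.0335 0.1   ]
crate [[ 0.4979  0.1632  0.045 ]
 [ 0.5219 -0.1008  0.045 ]
 [ 0.436  -0.1076  0.045 ]
 [ 0.416   0.1561  0.045 ]] [0.4679 0.0277 0.045 ] [np.float64(0.08219989150744864), np.float64(0.26507516976034856), np.float64(0.08610806008692562), np.float64(0.2644847773717085)]
fold [0.6126 0.2117 0.04  ] [ 0.6347 -0.121   0.04  ]
tall top inner [0.6407 0.2146 0.11  ] [0.5789 0.2103 0.11  ] low inner [ 0.6629 -0.1153  0.075 ] [ 0.6041 -0.1187  0.075 ]
wall edges far [0.6328 0.213  0.061 ] [ 0.6567 -0.1166  0.061 ] near [0.5868 0.2058 0.061 ] [ 0.609  -0.1204  0.061 ]
scene wall near [ 0.6583 -0.1138  0.061 ] [0.6368 0.2145 0.061 ]
scene tall outer top [0.6424 0.224  0.11  ] low top corner [ 0.669  -0.1169  0.075 ]
```

```bash
cat >> h.py <<'E'
U=np.array([-.071,.9975,0]); U/=np.linalg.norm(U); N=np.array([U[1],-U[0],0]); Z=np.array([0,0,1.])
STOP=np.array([.6103,.2115,.04])
def Ra(deg):  # tool frame at tilt a (d = -sin a u - cos a Z)
    a=np.radians(deg); d=-np.sin(a)*U-np.cos(a)*Z
    return np.column_stack([np.cross(N,d),N,d])
def rep(s,pos=None,R=None):
    Rc=toolR(s).as_matrix()
    print("t %.2f"%s["t"],"tcp",s["tcp_pos"].round(4),"q",s["qpos"].round(2),"F",s["ft_force"].round(1),"op %.2f"%s["opening"])
    if R is not None: print("rotvec rows",(Ro.from_matrix(Rc.T@R).as_rotvec()/.08).round(2))
    if pos is not None:
        print("shift now-frame",(Rc.T@(pos-s["tcp_pos"])/.1).round(3))
        if R is not None: print("shift target-frame",(R.T@(pos-s["tcp_pos"])/.1).round(3))
E
python3 - <<'E'
from rig import ctrl
from h import *
s=ctrl.get_state()
R=Ra(45); d=R[:,2]
L=np.array([.4625,.1117,.118])
rep(s,L+.014*d-.10*d,R)
E
```

```text
t 0.25 tcp [0.159  0.5001 0.231 ] q [ 1.26  0.24 -0.01  1.32  0.    1.57] F [ 0.5  1.5 -0.9] op 1.00
rotvec rows [ 5.83 -8.6  14.09]
shift now-frame [-3.845 -2.217  0.523]
shift target-frame [-2.093  2.752  2.831]
```

Request:
drive_tool(targets=[[-0.34,-0.2,0,0,0,0],[-0.34,-0.2,0,0,0,0],[-0.34,-0.2,0,0,0,0],[-0.34,-0.2,0,0,0,0],[-0.34,-0.2,0,0,0,0],[-0.34,-0.2,0,0,0,0],[-0.34,-0.2,0,0,0,0],[-0.34,-0.2,0,0,0,0]], gripper=1)

```text
t: 0.92
tcp_pos: [0.3706, 0.2637, 0.2314]
tool_rot: [0.0, 0.153, 0.988, 0.0]
ft_force: [0.8, 0.7, 0.7]
opening: 1.002
```

Request:
drive_tool(targets=[[0,0,0,0.36,-0.53,0.88],[0,0,0,0.36,-0.53,0.88],[0,0,0,0.36,-0.53,0.88],[0,0,0,0.36,-0.53,0.88],[0,0,0,0.36,-0.53,0.88],[0,0,0,0.36,-0.53,0.88],[0,0,0,0.36,-0.53,0.88],[0,0,0,0.36,-0.53,0.88]])

```text
t: 1.58
tcp_pos: [0.3697, 0.2655, 0.2316]
tool_rot: [0.148, 0.418, 0.886, -0.137]
ft_force: [1.1, -0.3, -0.9]
opening: 1.0
```

Request:
drive_tool(targets=[[0,0,0,0.36,-0.53,0.88],[0,0,0,0.36,-0.53,0.88],[0,0,0,0.36,-0.53,0.88],[0,0,0,0.36,-0.53,0.88],[0,0,0,0.36,-0.53,0.88],[0,0,0,0.36,-0.53,0.88],[0,0,0,0.36,-0.53,0.88],[0,0,0,0.36,-0.53,0.88]])

```text
t: 2.25
tcp_pos: [0.3697, 0.2657, 0.2312]
tool_rot: [0.277, 0.631, 0.677, -0.258]
ft_force: [0.9, 0.2, 0.4]
opening: 1.001
```

Run:
```python
from rig import ctrl
from h import *
s=ctrl.get_state()
R=Ra(45); d=R[:,2]
L=np.array([.4625,.1117,.118])
rep(s,L+.014*d-.10*d,R)
c=ctrl.capture("wrist"); cv2.imwrite("pics/w1.png",c["color"][:,:,::-1])
```

```text
t 2.25 tcp [0.3697 0.2657 0.2312] q [ 0.93  0.56  0.18  1.84 -0.47  2.6 ] F [0.9 0.2 0.4] op 1.00
rotvec rows [-0.   -0.11 -0.01]
shift now-frame [-0.341  0.817  1.07 ]
shift target-frame [-0.332  0.816  1.073]
```

View pics/w1.png

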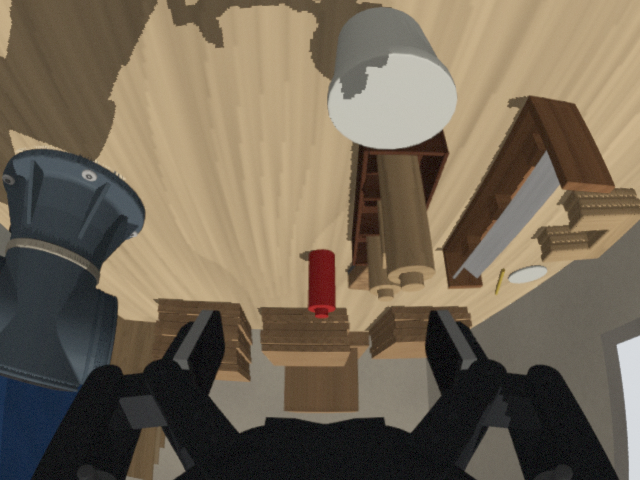

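Request:
drive_tool(targets=[[-0.06,0.14,0.03,0,-0.1,0],[-0.06,0.14,0.05,0,0,0],[-0.06,0.14,0.1,0,0,0],[-0.06,0.14,0.15,0,0,0],[-0.05,0.13,0.2,0,0,0],[-0.05,0.13,0.27,0,0,0],[0,0,0.27,0,0,0],[0,0,0,0,0,0]])

```text
t: 2.97
tcp_pos: [0.4586, 0.1681, 0.1775]
tool_rot: [0.278, 0.629, 0.677, -0.262]
ft_force: [0.3, 0.2, 0.1]
opening: 0.997
```

Run:
```python
from rig import ctrl
from h import *
s=ctrl.get_state()
R=Ra(45); d=R[:,2]
L=np.array([.4625,.1117,.118])
rep(s,L+.014*d,R)
c=ctrl.capture("wrist"); cv2.imwrite("pics/w2.png",c["color"][:,:,::-1])
# predicted shoulder / tip centres in wrist image
T=c["tool_from_camera"]; f=240/np.tan(np.radians(c["vfov"])/2)
def wproj(X):
    p=toolR(s).as_matrix().T@(np.array(X)-s["tcp_pos"]); q=T[:3,:3].T@(p-T[:3,3])
    r=np.hypot(q[0],q[1]); th=np.arctan2(r,q[2]); return (c["cx"]+f*th*q[0]/r, c["cy"]+f*th*q[1]/r)
for z in(.162,.15,.05): print(wproj([L[0],L[1],z]))
print(wproj(STOP+[0,0,.07]))
```

```text
t 2.97 tcp [0.4586 0.1681 0.1775] q [ 0.71  0.55  0.05  1.61 -0.6   2.38] F [0.3 0.2 0.1] op 1.00
rotvec rows [-0.04 -0.02  0.05]
shift now-frame [0.02  0.001 0.96 ]
shift target-frame [ 0.021 -0.002  0.96 ]
(np.float64(325.78676632484303), np.float64(311.34920280241545))
(np.float64(325.8517026695079), np.float64(292.373795279957))
(np.float64(326.22685499280686), np.float64(161.7081059573691))
(np.float64(604.8641052238593), np.float64(162.33546662533888))
```

View pics/w2.png

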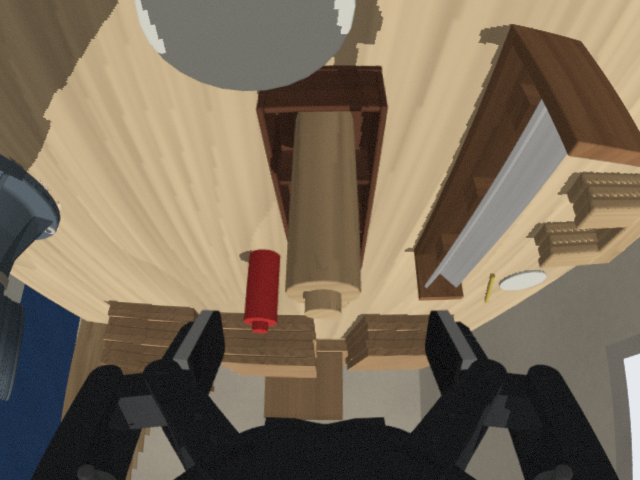

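The wrist view shows the long leg between the fingers at u≈323 (predicted 326), tenon face near row 311 as predicted. Going in.

Request:
drive_tool(targets=[[0,0,0.16,0,0,0],[0,0,0.16,0,0,0],[0,0,0.16,0,0,0],[0,0,0.16,0,0,0],[0.01,-0.01,0.16,0,0,0],[0.01,0,0.16,0,0,0],[0,0,0,0,0,0],[0,0,0,0,0,0]])

```text
t: 3.68
tcp_pos: [0.4628, 0.1063, 0.1106]
tool_rot: [0.279, 0.629, 0.678, -0.26]
ft_force: [0.9, 0.3, 0.8]
opening: 0.998
```

Request:
drive_tool(targets=[[0,0,0,0,0,0],[0,0,0,0,0,0],[0,0,0,0,0,0],[0,0,0,0,0,0],[0,0,0,0,0,0],[0,0,0,0,0,0],[0,0,0,0,0,0],[0,0,0,0,0,0]], gripper=0)

```text
t: 4.35
tcp_pos: [0.4629, 0.1064, 0.1106]
tool_rot: [0.279, 0.629, 0.677, -0.26]
ft_force: [-0.9, 2.2, 5.8]
opening: 0.515
```

Run:
```python
from rig import ctrl
from h import *
s=ctrl.get_state(); rep(s,None,Ra(45))
c=ctrl.capture("wrist"); cv2.imwrite("pics/w3.png",c["color"][:,:,::-1])
```

```text
t 4.35 tcp [0.4629 0.1064 0.1106] q [ 0.62  0.54 -0.15  1.36 -0.64  2.28] F [-0.9  2.2  5.8] op 0.52
rotvec rows [ 0.02 -0.04  0.03]
```

View pics/w3.png

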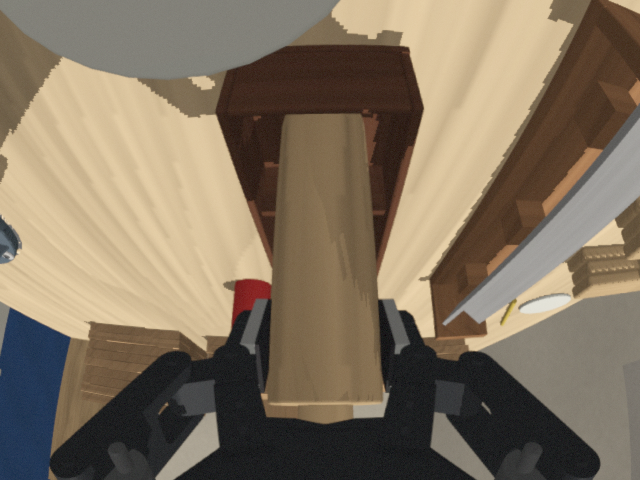

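Request:
drive_tool(targets=[[-0.1,0,-0.1,0,0,0],[-0.16,0,-0.16,0,0,0],[-0.21,0,-0.21,0,0,0],[-0.21,0,-0.21,0,0,0],[-0.16,0,-0.16,0,0,0],[-0.06,0,-0.06,0,0,0],[0,0,0,0,0,0],[0,0,0,0,0,0]])

```text
t: 5.07
tcp_pos: [0.4627, 0.1058, 0.2363]
tool_rot: [0.279, 0.629, 0.677, -0.26]
ft_force: [0.2, -0.8, -1.4]
opening: 0.513
```

Run:
```python
from rig import ctrl
from h import *
s=ctrl.get_state()
R=Ra(45); d=R[:,2]
# grasp: TCP relative to foot in leg frame (horizontal target): tcp was at height .1106 -> .1056 above foot along leg
P=STOP-.1056*U-.035*U; P[2]=s["tcp_pos"][2]
rep(s,P,R)
c=ctrl.capture("scene"); cv2.imwrite("pics/s4.png",c["color"][:,:,::-1])
```

```text
t 5.07 tcp [0.4627 0.1058 0.2363] q [ 0.62  0.44  0.02  1.64 -0.64  2.28] F [ 0.2 -0.8 -1.4] op 0.51
rotvec rows [ 0.01 -0.04  0.03]
shift now-frame [-0.328  1.547  0.323]
shift target-frame [-0.323  1.547  0.323]
```

View pics/s4.png

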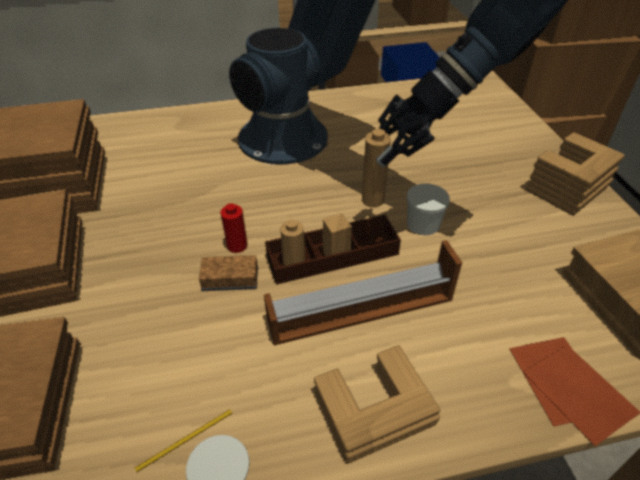

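The long leg is held upright clear of the crate (scene 375,170). Moving over the trough, then tipping.

Request:
drive_tool(targets=[[-0.05,0.15,0.05,0,0,0],[-0.05,0.25,0.05,0,0,0],[-0.05,0.28,0.05,0,0,0],[-0.05,0.28,0.05,0,0,0],[-0.05,0.28,0.05,0,0,0],[-0.07,0.2,0.07,0,0,0],[0,0.11,0,0,0,0],[0,0,0,0,0,0]])

```text
t: 5.78
tcp_pos: [0.6218, 0.0709, 0.2338]
tool_rot: [0.278, 0.629, 0.677, -0.262]
ft_force: [-1.2, -0.6, -1.8]
opening: 0.516
```

Request:
drive_tool(targets=[[0,0,0,0,0.5,0],[0,0,0,0,1,0],[0,0,0,0,1,0],[0,0,0,0,1,0],[0,0,0,0,1,0],[0,0,0,0,1,0],[0,0,0,0,1,0],[0,0,0,0,1,0]])

```text
t: 6.45
tcp_pos: [0.6195, 0.0724, 0.2357]
tool_rot: [0.064, 0.678, 0.73, -0.062]
ft_force: [0.0, 0.1, -2.3]
opening: 0.517
```

Request:
drive_tool(targets=[[0,0,0,0,1,0],[0,0,0,0,1,0],[0,0,0,0,1,0],[0,0,0,0,1,0],[0,0,0,0,1,0],[0,0,0,0,1,0],[0,0,0,0,1,0],[0,0,0,0,0.5,0]])

```text
t: 7.12
tcp_pos: [0.6193, 0.0713, 0.2349]
tool_rot: [-0.155, 0.666, 0.716, 0.141]
ft_force: [-0.4, -1.1, -2.4]
opening: 0.52
```

Run:
```python
from rig import ctrl
from h import *
s=ctrl.get_state()
rep(s,None,Ra(-45))
c=ctrl.capture("scene"); cv2.imwrite("pics/s5.png",c["color"][:,:,::-1])
```

```text
t 7.12 tcp [0.6193 0.0713 0.2349] q [-0.09  0.45  0.24  1.44  0.42  1.4 ] F [-0.4 -1.1 -2.4] op 0.52
rotvec rows [-0.06  4.55 -0.02]
```

View pics/s5.png

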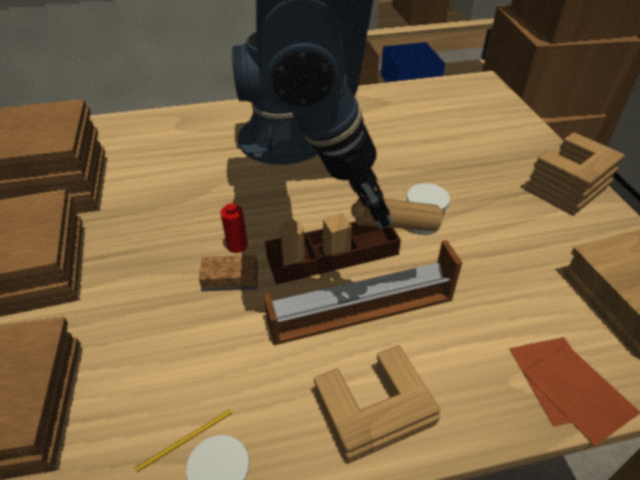

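Request:
drive_tool(targets=[[0,0,0,0,1,0],[0,0,0,0,1,0],[0,0,0,0,1,0],[0,0,0,0,1,0],[0,0,0,0,0.55,0],[0,0,0,0,0,0],[0,0,0,0,0,0],[0,0,0,0,0,0]])

```text
t: 7.83
tcp_pos: [0.6203, 0.0724, 0.2365]
tool_rot: [-0.279, 0.63, 0.678, 0.258]
ft_force: [1.1, 0.6, -1.9]
opening: 0.52
```

Run:
```python
from rig import ctrl
from h import *
s=ctrl.get_state()
P=STOP-.1056*U-.006*U
# leg axis height offset: at grasp, leg axis vs tcp along u
a=np.array([.4625,.1117,0])-np.array([.4629,.1064,0]); off=a@U; print("leg axis above tcp by",off)
P[2]=.0785-off+.03
rep(s,P,Ra(-45))
for n in("scene","top","wrist"):
    c=ctrl.capture(n); cv2.imwrite(f"pics/{n}6.png",c["color"][:,:,::-1])
    if n!="wrist":
        tip=s["tcp_pos"]+off*Z+.1056*U
        print(n,"foot pred",proj(c,tip),"tenon pred",proj(c,tip-.157*U))
a=cv2.imread("pics/scene6.png")[170:330,260:480]; b=cv2.imread("pics/top6.png")[150:310,190:410]
cv2.imwrite("pics/m6.png",cv2.resize(np.vstack([a,b]),None,fx=2.5/1.4,fy=2.5/1.4,interpolation=cv2.INTER_CUBIC))
```

```text
leg axis above tcp by 0.005315024434030972
t 7.83 tcp [0.6203 0.0724 0.2365] q [-0.22  0.56  0.27  1.56  0.74  1.17] F [ 1.1  0.6 -1.9] op 0.52
rotvec rows [-0.05  0.08  0.01]
shift now-frame [-0.738  0.003  1.144]
shift target-frame [-7.45e-01 -1.00e-03  1.14e+00]
scene foot pred [441.61021801 200.00229313] tenon pred [351.1575456  218.36155759]
top foot pred [214.92572757 182.48775957] tenon pred [309.8432237  178.19395886]
```

View pics/m6.png

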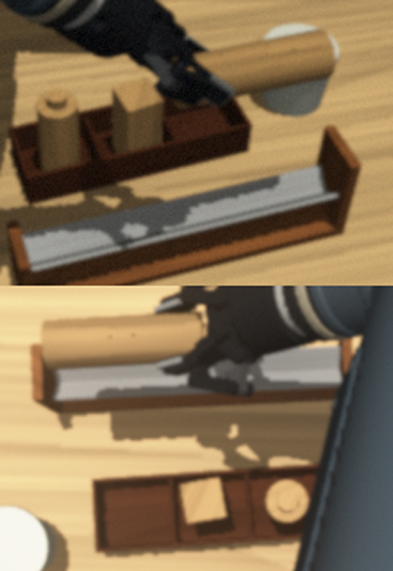

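View pics/wrist6.png

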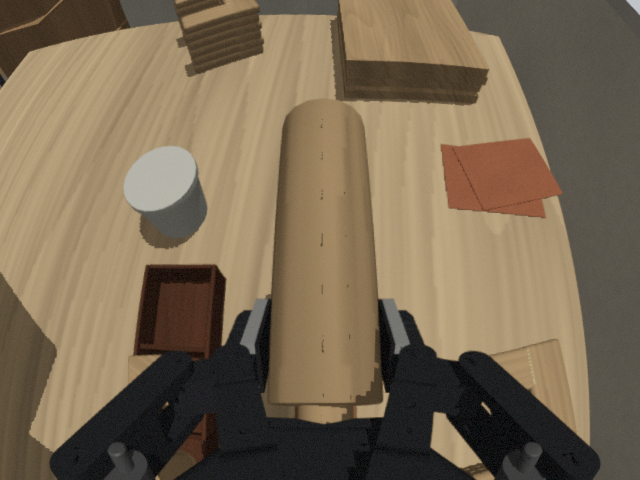

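Request:
drive_tool(targets=[[-0.08,0,0.1,0,0,0],[-0.13,0,0.18,0,0,0],[-0.13,0,0.18,0,0,0],[-0.13,0,0.18,0,0,0],[-0.13,0,0.18,0,0,0],[-0.12,0,0.18,0,0,0],[-0.06,0,0.1,0,0,0],[0,0,0,0,0,0]])

```text
t: 8.65
tcp_pos: [0.6174, 0.0948, 0.1016]
tool_rot: [-0.28, 0.63, 0.677, 0.257]
ft_force: [-0.6, -0.4, -1.3]
opening: 0.519
```

Run:
```python
from rig import ctrl
from h import *
s=ctrl.get_state()
off=.0053
P=STOP-.1056*U-.008*U
P[2]=.0795-off
rep(s,P,Ra(-45))
for n in("scene","top","wrist"):
    c=ctrl.capture(n); cv2.imwrite(f"pics/{n}7.png",c["color"][:,:,::-1])
a=cv2.imread("pics/scene7.png")[190:350,260:480]; b=cv2.imread("pics/top7.png")[150:310,190:410]
cv2.imwrite("pics/m7.png",cv2.resize(np.hstack([a,b]),None,fx=1.8,fy=1.8,interpolation=cv2.INTER_CUBIC))
```

```text
t 8.65 tcp [0.6174 0.0948 0.1016] q [-0.19  0.63  0.04  1.23  0.75  1.21] F [-0.6 -0.4 -1.3] op 0.52
rotvec rows [-0.07  0.05 -0.01]
shift now-frame [-0.17   0.013  0.218]
shift target-frame [-0.171  0.012  0.217]
```

View pics/m7.png

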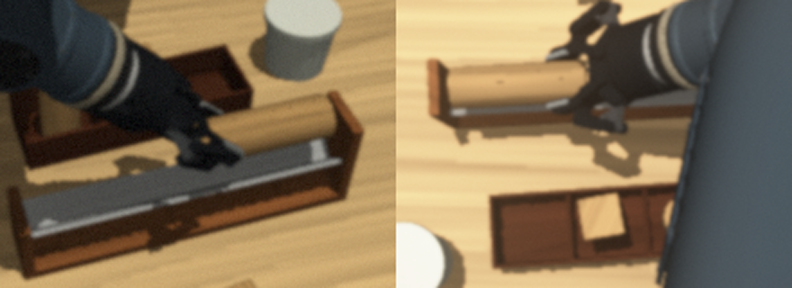

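View pics/wrist7.png

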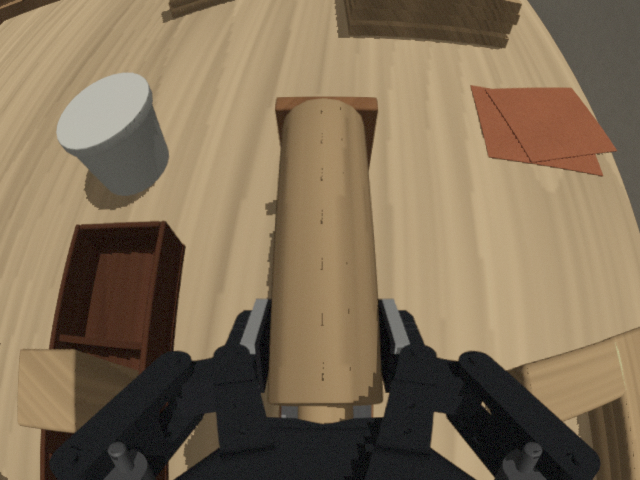

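Request:
drive_tool(targets=[[-0.04,0.01,0.05,0,0,0],[-0.04,0.01,0.05,0,0,0],[-0.03,0,0.04,0,0,0],[-0.03,0,0.04,0,0,0],[-0.03,0,0.03,0,0,0],[0,0,0,0,0,0],[0,0,0,0,0,0],[0,0,0,0,0,0]])

```text
t: 9.47
tcp_pos: [0.6206, 0.0966, 0.0769]
tool_rot: [-0.279, 0.63, 0.677, 0.259]
ft_force: [0.0, -0.2, -1.5]
opening: 0.517
```

Run:
```python
from rig import ctrl
from h import *
s=ctrl.get_state()
off=.0053
P=STOP-.1056*U-.008*U
P[2]=.0785-off
rep(s,P,Ra(-45))
for n in("scene","wrist"):
    c=ctrl.capture(n); cv2.imwrite(f"pics/{n}8.png",c["color"][:,:,::-1])
a=cv2.imread("pics/scene8.png")[220:350,260:480]; b=cv2.imread("pics/wrist8.png")[60:440,200:460]
a=cv2.resize(a,None,fx=2.3,fy=2.3,interpolation=cv2.INTER_CUBIC);b=cv2.resize(b,None,fx=a.shape[0]/380,fy=a.shape[0]/380)
cv2.imwrite("pics/m8.png",np.hstack([a,b]))
```

```text
t 9.47 tcp [0.6206 0.0966 0.0769] q [-0.18  0.66  0.01  1.17  0.75  1.22] F [ 0.  -0.2 -1.5] op 0.52
rotvec rows [-0.03  0.05  0.01]
shift now-frame [-0.013 -0.021  0.038]
shift target-frame [-0.013 -0.022  0.038]
```

View pics/m8.png

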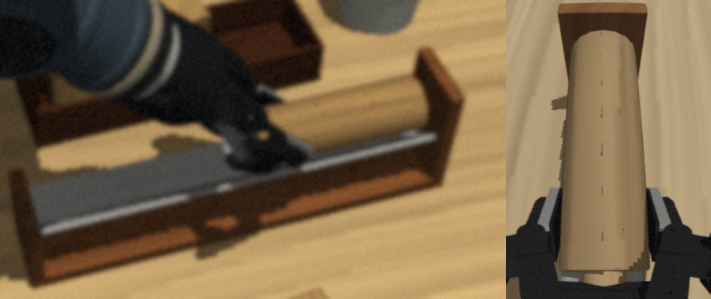

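Request:
drive_tool(targets=[[-0.01,0,0.01,0,0,0],[-0.01,0,0.01,0,0,0],[-0.01,0,0.01,0,0,0],[0,0,0,0,0,0],[0,0,0,0,0,0],[0,0,0,0,0,0],[0,0,0,0,0,0],[0,0,0,0,0,0]])

```text
t: 10.23
tcp_pos: [0.6206, 0.0966, 0.0726]
tool_rot: [-0.279, 0.63, 0.677, 0.259]
ft_force: [-0.3, 0.1, -2.3]
opening: 0.521
```

Request:
drive_tool(targets=[[-0.01,0,0.01,0,0,0],[-0.01,0,0.01,0,0,0],[0,0,0,0,0,0],[0,0,0,0,0,0],[0,0,0,0,0,0],[0,0,0,0,0,0],[0,0,0,0,0,0],[0,0,0,0,0,0]])

```text
t: 10.9
tcp_pos: [0.6206, 0.0966, 0.0697]
tool_rot: [-0.279, 0.63, 0.677, 0.259]
ft_force: [-0.1, -0.2, -1.6]
opening: 0.522
```

Request:
drive_tool(targets=[[-0.01,0,0.01,0,0,0],[-0.005,0,0.005,0,0,0],[0,0,0,0,0,0],[0,0,0,0,0,0],[0,0,0,0,0,0],[0,0,0,0,0,0],[0,0,0,0,0,0],[0,0,0,0,0,0]])

```text
t: 11.57
tcp_pos: [0.6205, 0.0966, 0.0676]
tool_rot: [-0.279, 0.63, 0.677, 0.259]
ft_force: [-0.4, -0.8, -1.7]
opening: 0.519
```

Request:
drive_tool(targets=[[0.01,0,0.01,0,0,0],[0.01,0,0.01,0,0,0],[0.01,0,0.01,0,0,0],[0.01,0,0.01,0,0,0],[0,0,0,0,0,0],[0,0,0,0,0,0],[0,0,0,0,0,0],[0,0,0,0,0,0]])

```text
t: 12.23
tcp_pos: [0.6202, 0.1022, 0.0676]
tool_rot: [-0.279, 0.63, 0.677, 0.259]
ft_force: [-0.8, 0.1, -2.1]
opening: 0.517
```

Run:
```python
from rig import ctrl
from h import *
for n in("scene","wrist"):
    c=ctrl.capture(n); cv2.imwrite(f"pics/{n}9.png",c["color"][:,:,::-1])
a=cv2.imread("pics/scene9.png")[220:330,360:480]; b=cv2.imread("pics/wrist9.png")[60:440,200:460]
a=cv2.resize(a,None,fx=4,fy=4,interpolation=cv2.INTER_CUBIC);b=cv2.resize(b,None,fx=a.shape[0]/380,fy=a.shape[0]/380)
cv2.imwrite("pics/m9.png",np.hstack([a,b]))
```

View pics/m9.png

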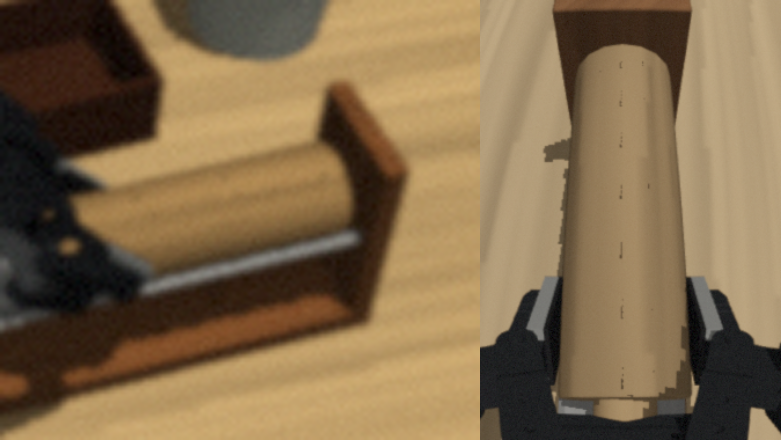

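Request:
drive_tool(targets=[[0,0,0,0,0,0],[0,0,0,0,0,0],[0,0,0,0,0,0],[0,0,0,0,0,0],[0,0,0,0,0,0],[0,0,0,0,0,0],[0,0,0,0,0,0],[0,0,0,0,0,0]], gripper=1)

```text
t: 13.0
tcp_pos: [0.6202, 0.1022, 0.0676]
tool_rot: [-0.279, 0.63, 0.677, 0.259]
ft_force: [-0.0, -0.6, 0.5]
opening: 0.997
```

Request:
drive_tool(targets=[[0,0,-0.1,0,0,0],[0,0,-0.2,0,0,0],[0,0,-0.25,0,0,0],[0,0,-0.25,0,0,0],[0,0,-0.2,0,0,0],[0,0,0,0,0,0],[0,0,0,0,0,0],[0,0,0,0,0,0]])

```text
t: 13.67
tcp_pos: [0.6251, 0.0324, 0.1379]
tool_rot: [-0.28, 0.63, 0.677, 0.259]
ft_force: [0.3, 0.8, 0.1]
opening: 0.997
```

Run:
```python
from rig import ctrl
from h import *
s=ctrl.get_state()
P=STOP-(.157+.015)*U; P[2]=.0755
rep(s,P,Ra(-45))
for n in("scene","wrist"):
    c=ctrl.capture(n); cv2.imwrite(f"pics/{n}10.png",c["color"][:,:,::-1])
a=cv2.imread("pics/scene10.png")[220:330,340:480]; b=cv2.imread("pics/wrist10.png")[60:440,200:460]
a=cv2.resize(a,None,fx=3.7,fy=3.7,interpolation=cv2.INTER_CUBIC);b=cv2.resize(b,None,fx=a.shape[0]/380,fy=a.shape[0]/380)
cv2.imwrite("pics/m10.png",np.hstack([a,b]))
```

```text
t 13.67 tcp [0.6251 0.0324 0.1379] q [-0.28  0.66  0.17  1.42  0.72  1.09] F [0.3 0.8 0.1] op 1.00
rotvec rows [-0.04  0.05 -0.  ]
shift now-frame [-0.384 -0.019  0.497]
shift target-frame [-0.386 -0.02   0.495]
```

View pics/m10.png

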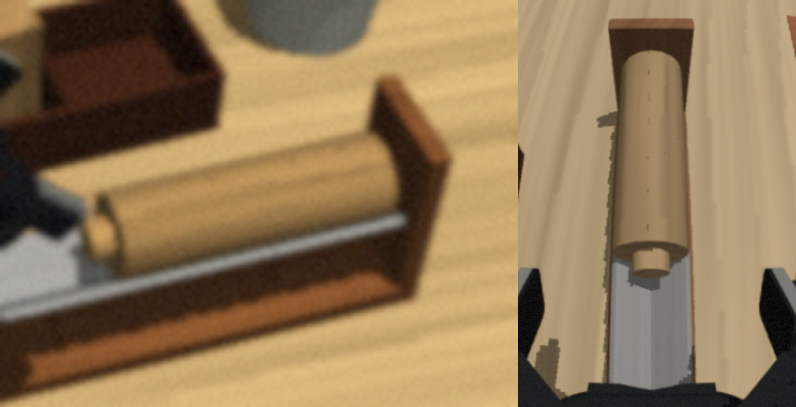

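Request:
drive_tool(targets=[[-0.05,0,0.05,0,0,0],[-0.07,0,0.09,0,0,0],[-0.07,0,0.09,0,0,0],[-0.07,0,0.09,0,0,0],[-0.07,0,0.09,0,0,0],[-0.05,-0.01,0.07,0,0,0],[0,0,0,0,0,0],[0,0,0,0,0,0]], gripper=0)

```text
t: 14.43
tcp_pos: [0.6234, 0.0391, 0.0772]
tool_rot: [-0.28, 0.63, 0.677, 0.258]
ft_force: [0.1, 0.4, 0.6]
opening: 0.0
```

Request:
drive_tool(targets=[[0.01,0,0.01,0,0,0],[0.01,0,0.01,0,0,0],[0.01,0,0.01,0,0,0],[0.01,0,0.01,0,0,0],[0,0,0,0,0,0],[0,0,0,0,0,0],[0,0,0,0,0,0],[0,0,0,0,0,0]])

```text
t: 15.1
tcp_pos: [0.6234, 0.0443, 0.0777]
tool_rot: [-0.279, 0.63, 0.677, 0.259]
ft_force: [0.8, 0.5, -0.2]
opening: -0.001
```

Run:
```python
from rig import ctrl
from h import *
s=ctrl.get_state()
P=STOP-(.157)*U; P[2]=.0755
rep(s,P,Ra(-45))
for n in("scene","wrist"):
    c=ctrl.capture(n); cv2.imwrite(f"pics/{n}11.png",c["color"][:,:,::-1])
a=cv2.imread("pics/scene11.png")[220:330,340:480]; b=cv2.imread("pics/wrist11.png")[60:440,200:460]
a=cv2.resize(a,None,fx=3.7,fy=3.7,interpolation=cv2.INTER_CUBIC);b=cv2.resize(b,None,fx=a.shape[0]/380,fy=a.shape[0]/380)
cv2.imwrite("pics/m11.png",np.hstack([a,b]))
```

```text
t 15.10 tcp [0.6234 0.0443 0.0777] q [-0.26  0.7   0.08  1.27  0.73  1.12] F [ 0.8  0.5 -0.2] op -0.00
rotvec rows [-0.03  0.05  0.01]
shift now-frame [ 0.06  -0.012  0.091]
shift target-frame [ 0.06  -0.012  0.092]
```

View pics/m11.png

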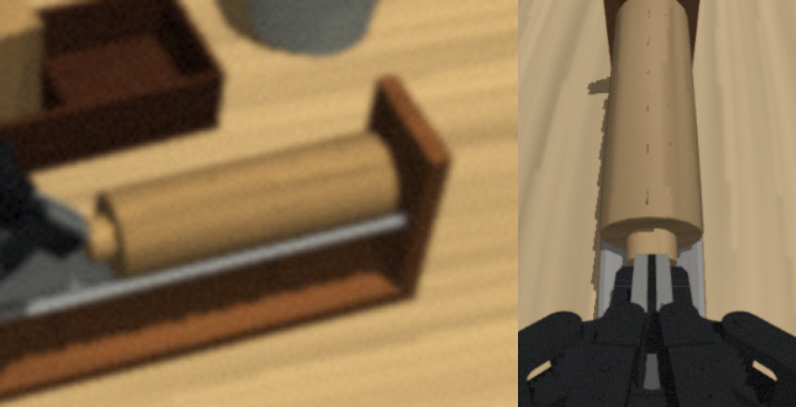

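Request:
drive_tool(targets=[[0.01,0,0.01,0,0,0],[0.01,0,0.01,0,0,0],[0,0,0,0,0,0],[0.01,0,0.01,0,0,0],[0,0,0,0,0,0],[0,0,0,0,0,0],[0,0,0,0,0,0],[0,0,0,0,0,0]])

```text
t: 15.87
tcp_pos: [0.6231, 0.0486, 0.0777]
tool_rot: [-0.279, 0.63, 0.677, 0.259]
ft_force: [0.9, -0.6, 0.7]
opening: -0.001
```

Request:
drive_tool(targets=[[0.01,0,0.01,0,0,0],[0,0,0,0,0,0],[0.01,0,0.01,0,0,0],[0,0,0,0,0,0],[0.01,0,0.01,0,0,0],[0,0,0,0,0,0],[0,0,0,0,0,0],[0,0,0,0,0,0]])

```text
t: 16.53
tcp_pos: [0.6228, 0.0528, 0.0777]
tool_rot: [-0.279, 0.63, 0.677, 0.259]
ft_force: [0.1, -2.3, 1.3]
opening: -0.001
```

Request:
drive_tool(targets=[[0.01,0,0.01,0,0,0],[0,0,0,0,0,0],[0,0,0,0,0,0],[0,0,0,0,0,0],[0,0,0,0,0,0],[0,0,0,0,0,0],[0,0,0,0,0,0],[0,0,0,0,0,0]])

```text
t: 17.2
tcp_pos: [0.6228, 0.0541, 0.0779]
tool_rot: [-0.279, 0.63, 0.677, 0.259]
ft_force: [-0.9, -5.6, 3.6]
opening: -0.001
```

Run:
```python
from rig import ctrl
from h import *
s=ctrl.get_state()
P=STOP-(.157)*U; P[2]=.0755
rep(s,P,Ra(-45))
for n in("scene","wrist"):
    c=ctrl.capture(n); cv2.imwrite(f"pics/{n}12.png",c["color"][:,:,::-1])
a=cv2.imread("pics/scene12.png")[220:330,340:480]; b=cv2.imread("pics/wrist12.png")[60:440,200:460]
a=cv2.resize(a,None,fx=3.7,fy=3.7,interpolation=cv2.INTER_CUBIC);b=cv2.resize(b,None,fx=a.shape[0]/380,fy=a.shape[0]/380)
cv2.imwrite("pics/m12.png",np.hstack([a,b]))
```

```text
t 17.20 tcp [0.6228 0.0541 0.0779] q [-0.25  0.69  0.07  1.26  0.73  1.13] F [-0.9 -5.6  3.6] op -0.00
rotvec rows [-0.03  0.05  0.01]
shift now-frame [-0.01  -0.013  0.023]
shift target-frame [-0.01  -0.013  0.023]
```

View pics/m12.png

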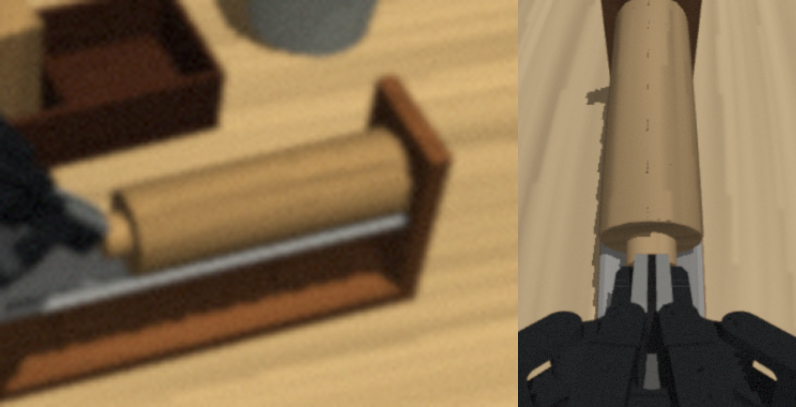

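Request:
drive_tool(targets=[[0.01,0,0.01,0,0,0],[0,0,0,0,0,0],[0,0,0,0,0,0],[0,0,0,0,0,0],[0,0,0,0,0,0],[0,0,0,0,0,0],[0,0,0,0,0,0],[0,0,0,0,0,0]])

```text
t: 17.97
tcp_pos: [0.6229, 0.0546, 0.0778]
tool_rot: [-0.279, 0.63, 0.677, 0.259]
ft_force: [-0.9, -11.4, 5.9]
opening: -0.001
```

Request:
drive_tool(targets=[[-0.02,0,-0.05,0,0,0],[0,0,-0.2,0,0,0],[0.1,0,-0.3,0,0,0],[0.15,0,-0.3,0,0,0],[0.2,0,-0.3,0,0,0],[0.2,0,-0.3,0,0,0],[0.2,0,-0.2,0,0,0],[0,0,0,0,0,0]], gripper=1)

```text
t: 18.63
tcp_pos: [0.6281, -0.0017, 0.259]
tool_rot: [-0.277, 0.629, 0.678, 0.261]
ft_force: [0.7, 0.1, -0.4]
opening: 1.001
```

Request:
drive_tool(targets=[[0,0,0,0,-1,0],[0,0,0,0,-1,0],[0,0,0,0,-1,0],[0,0,0,0,-1,0],[0,0,0,0,-1,0],[0,0,0,0,-1,0],[0,0,0,0,-1,0],[0,0,0,0,-1,0]])

```text
t: 19.3
tcp_pos: [0.6268, -0.0011, 0.2533]
tool_rot: [-0.051, 0.679, 0.731, 0.046]
ft_force: [0.6, -0.1, -0.2]
opening: 1.0
```

Request:
drive_tool(targets=[[0,0,0,0,-1,0],[0,0,0,0,-1,0],[0,0,0,0,-1,0],[0,0,0,0,-1,0],[0,0,0,0,-1,0],[0,0,0,0,-1,0],[0,0,0,0,-1,0],[0,0,0,0,-1,0]])

```text
t: 19.97
tcp_pos: [0.6267, -0.0009, 0.2532]
tool_rot: [0.182, 0.659, 0.71, -0.17]
ft_force: [0.9, -0.4, 0.1]
opening: 0.998
```

Run:
```python
from rig import ctrl
from h import *
s=ctrl.get_state()
R=Ra(35); d=R[:,2]
G=np.array([.4785,-.0565,.088])
rep(s,G+.014*d-.09*d,R)
c=ctrl.capture("scene"); cv2.imwrite("pics/s13.png",c["color"][:,:,::-1])
c=ctrl.capture("top"); cv2.imwrite("pics/t13.png",c["color"][:,:,::-1])
```

```text
t 19.97 tcp [ 0.6267 -0.0009  0.2532] q [ 0.23  0.46  0.27  1.47 -0.5   1.75] F [ 0.9 -0.4  0.1] op 1.00
rotvec rows [ 0.   -1.36  0.04]
shift now-frame [ 0.489 -1.517  0.909]
shift target-frame [ 0.58  -1.518  0.851]
```

View pics/s13.png

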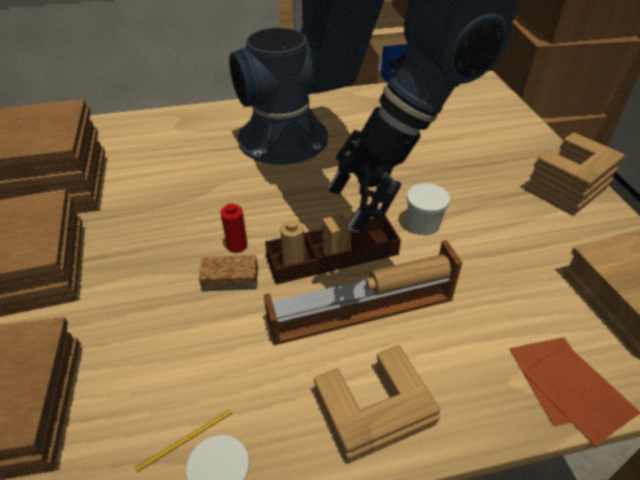

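The long leg lies against the stop, and the short leg and block are still in the crate (scene 292,243 and 335,235). Next I approach the short leg.

Request:
drive_tool(targets=[[0,-0.25,0,0,-1,0],[0.0,-0.3,0.0,0,-0.36,0],[0.1,-0.3,0.1,0,0,0],[0.1,-0.3,0.1,0,0,0],[0.1,-0.3,0.15,0,0,0],[0.1,-0.07,0.2,0,0,0],[0.1,0,0.2,0,0,0],[0.08,0,0.1,0,0,0]])

```text
t: 20.73
tcp_pos: [0.4736, -0.014, 0.1489]
tool_rot: [0.217, 0.65, 0.699, -0.204]
ft_force: [-0.4, -0.5, 0.4]
opening: 0.998
```

Run:
```python
from rig import ctrl
from h import *
s=ctrl.get_state()
R=Ra(35); d=R[:,2]
L=np.array([.4785,-.0565,.088])
rep(s,L+.014*d,R)
c=ctrl.capture("wrist"); cv2.imwrite("pics/w14.png",c["color"][:,:,::-1])
T=c["tool_from_camera"]; f=240/np.tan(np.radians(c["vfov"])/2)
def wproj(X):
    p=toolR(s).as_matrix().T@(np.array(X)-s["tcp_pos"]); q=T[:3,:3].T@(p-T[:3,3])
    r=np.hypot(q[0],q[1]); th=np.arctan2(r,q[2]); return (c["cx"]+f*th*q[0]/r, c["cy"]+f*th*q[1]/r)
for z in(.117,.105,.05): print(wproj([L[0],L[1],z]))
```

```text
t 20.73 tcp [ 0.4736 -0.014   0.1489] q [ 0.33  0.31 -0.29  1.15 -0.58  1.88] F [-0.4 -0.5  0.4] op 1.00
rotvec rows [-0.03 -0.08  0.04]
shift now-frame [-0.006  0.02   0.884]
shift target-frame [-0.     0.018  0.884]
(np.float64(329.2284351808478), np.float64(293.595262067913))
(np.float64(329.1550592948746), np.float64(276.06247285221275))
(np.float64(328.80441841156727), np.float64(207.58647961046955))
```

View pics/w14.png

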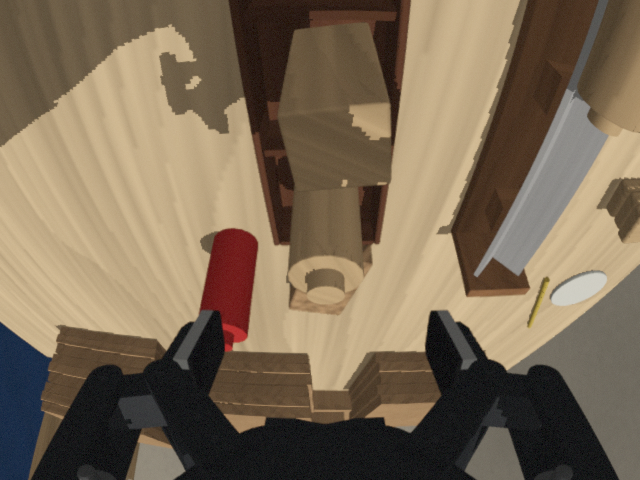

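Wooden short leg is centred (tenon 325,293; predicted 329,294); the red one is left at (228,290). Advancing.

Request:
drive_tool(targets=[[-0.01,0,0.15,0,0,0],[-0.01,0,0.15,0,0,0],[0,0,0.15,0,0,0],[0,0,0.15,0,0,0],[0,0,0.13,0,0,0],[0,0,0.12,0,0,0],[0,0,0,0,0,0],[0,0,0,0,0,0]])

```text
t: 21.45
tcp_pos: [0.4787, -0.0638, 0.0821]
tool_rot: [0.218, 0.65, 0.699, -0.204]
ft_force: [-0.1, 0.2, 0.5]
opening: 1.0
```

Request:
drive_tool(targets=[[0,0,0,0,0,0],[0,0,0,0,0,0],[0,0,0,0,0,0],[0,0,0,0,0,0],[0,0,0,0,0,0],[0,0,0,0,0,0],[0,0,0,0,0,0],[0,0,0,0,0,0]], gripper=0)

```text
t: 22.12
tcp_pos: [0.4792, -0.0632, 0.0827]
tool_rot: [0.219, 0.649, 0.699, -0.204]
ft_force: [-2.0, 1.1, 6.0]
opening: 0.52
```

Run:
```python
from rig import ctrl
from h import *
s=ctrl.get_state(); rep(s,None,Ra(35))
c=ctrl.capture("wrist"); cv2.imwrite("pics/w15.png",c["color"][:,:,::-1])
```

```text
t 22.12 tcp [ 0.4792 -0.0632  0.0827] q [ 0.23  0.35 -0.43  0.9  -0.6   1.77] F [-2.   1.1  6. ] op 0.52
rotvec rows [ 0.01 -0.04  0.03]
```

View pics/w15.png

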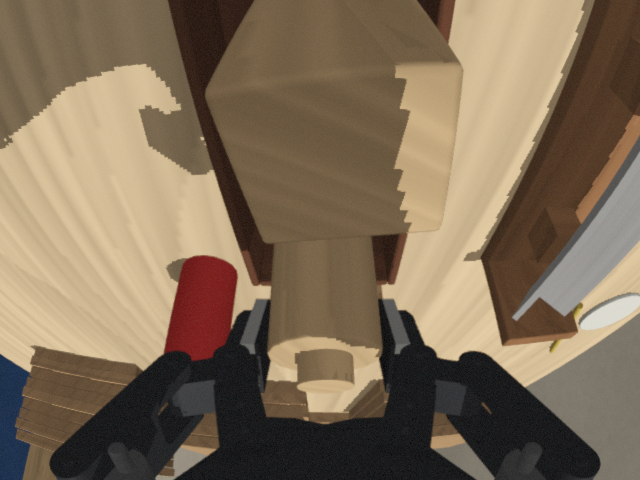

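Request:
drive_tool(targets=[[-0.08,0,-0.11,0,0,0],[-0.15,0,-0.22,0,0,0],[-0.17,0,-0.25,0,0,0],[-0.17,0,-0.25,0,0,0],[-0.17,0,-0.25,0,0,0],[-0.12,0,-0.15,0,0,0],[0,0,0,0,0,0],[0,0,0,0,0,0]])

```text
t: 22.83
tcp_pos: [0.4796, -0.0635, 0.2327]
tool_rot: [0.219, 0.65, 0.699, -0.203]
ft_force: [0.8, -0.1, -1.8]
opening: 0.518
```

Run:
```python
from rig import ctrl
from h import *
s=ctrl.get_state()
P=STOP-(.157+.015+.0777)*U; P[2]=s["tcp_pos"][2]
print(P)
rep(s,P,Ra(35))
c=ctrl.capture("scene"); cv2.imwrite("pics/s16.png",c["color"][:,:,::-1])
```

```text
[ 0.62802828 -0.03756987  0.23273093]
t 22.83 tcp [ 0.4796 -0.0635  0.2327] q [ 0.23  0.21 -0.19  1.28 -0.6   1.76] F [ 0.8 -0.1 -1.8] op 0.52
rotvec rows [ 0.03 -0.05  0.02]
shift now-frame [ 0.124  1.5   -0.084]
shift target-frame [ 0.125  1.499 -0.088]
```

View pics/s16.png

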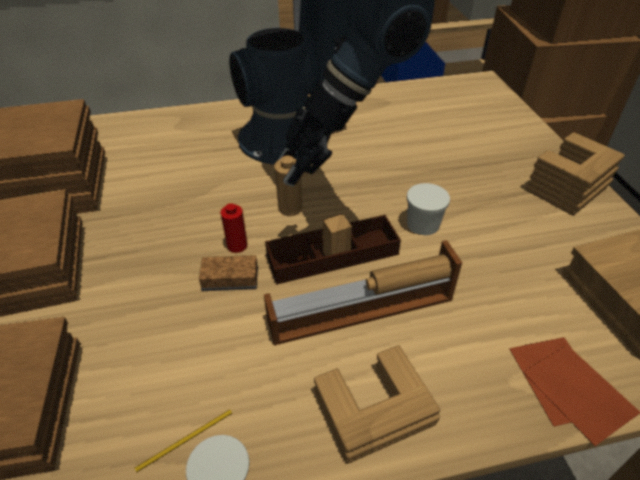

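Request:
drive_tool(targets=[[0.02,0.15,-0.01,0,0,0],[0.02,0.25,-0.02,0,0,0],[0.02,0.28,-0.02,0,0,0],[0.02,0.28,-0.02,0,0,0],[0.02,0.28,-0.01,0,0,0],[0.02,0.2,0,0,0,0],[0,0.08,0,0,0,0],[0,0,0,0,0,0]])

```text
t: 23.55
tcp_pos: [0.6302, -0.0383, 0.229]
tool_rot: [0.218, 0.649, 0.699, -0.205]
ft_force: [-0.2, -0.1, -3.1]
opening: 0.515
```

Request:
drive_tool(targets=[[0,0,0,0,0.6,0],[0,0,0,0,1,0],[0,0,0,0,1,0],[0,0,0,0,1,0],[0,0,0,0,1,0],[0,0,0,0,1,0],[0,0,0,0,1,0],[0,0,0,0,1,0]])

```text
t: 24.22
tcp_pos: [0.6281, -0.0381, 0.2318]
tool_rot: [-0.002, 0.681, 0.733, 0.001]
ft_force: [0.5, 0.4, -0.8]
opening: 0.523
```

Request:
drive_tool(targets=[[0,0,0,0,1,0],[0,0,0,0,1,0],[0,0,0,0,1,0],[0,0,0,0,1,0],[0,0,0,0,1,0],[0,0,0,0,1,0],[0,0,0,0,1,0],[0,0,0,0,1,0]])

```text
t: 24.88
tcp_pos: [0.6284, -0.0382, 0.2319]
tool_rot: [-0.232, 0.646, 0.694, 0.215]
ft_force: [0.3, 0.4, -1.9]
opening: 0.523
```

Request:
drive_tool(targets=[[0,0,0,0,1,0],[0,0,0,0,1,0],[0,0,0,0,1,0],[0,0,0,0,1,0],[0,0,0,0,0,0],[0,0,0,0,0,0],[0,0,0,0,0,0],[0,0,0,0,0,0]])

```text
t: 25.55
tcp_pos: [0.6295, -0.0377, 0.2328]
tool_rot: [-0.338, 0.604, 0.65, 0.314]
ft_force: [-0.2, 0.0, -1.1]
opening: 0.522
```

Run:
```python
from rig import ctrl
from h import *
s=ctrl.get_state()
a=(np.array([.478,-.0565,0])-np.array([.4792,-.0632,0]))@U; print("off",a)
P=STOP-(.157+.012+.0777)*U+.0015*N; P[2]=.0845-a
rep(s,P,Ra(-55))
for n in("scene","wrist"):
    c=ctrl.capture(n); cv2.imwrite(f"pics/{n}17.png",c["color"][:,:,::-1])
```

```text
off 0.006768290101035154
t 25.55 tcp [ 0.6295 -0.0377  0.2328] q [-0.42  0.77  0.5   1.89  0.81  0.82] F [-0.2  0.  -1.1] op 0.52
rotvec rows [-0.03  0.03  0.02]
shift now-frame [-1.249  0.     0.919]
shift target-frame [-1.251e+00  1.000e-03  9.160e-01]
```

View pics/scene17.png

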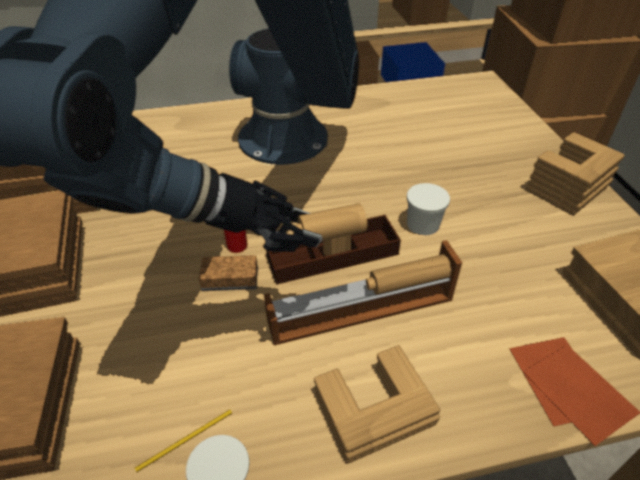

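View pics/wrist17.png

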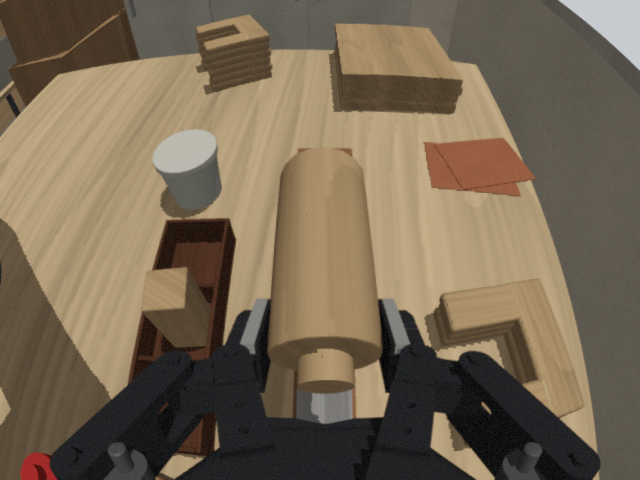

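Request:
drive_tool(targets=[[-0.07,0,0.05,0,0,0],[-0.13,0,0.1,0,0,0],[-0.16,0,0.12,0,0,0],[-0.16,0,0.12,0,0,0],[-0.16,0,0.12,0,0,0],[-0.13,0,0.1,0,0,0],[-0.09,0,0.06,0,0,0],[-0.05,0,0.03,0,0,0]])

```text
t: 26.32
tcp_pos: [0.6288, -0.0351, 0.1121]
tool_rot: [-0.339, 0.604, 0.649, 0.314]
ft_force: [0.2, 0.2, -0.6]
opening: 0.517
```

Request:
drive_tool(targets=[[-0.04,0,0.03,0,0,0],[-0.04,0,0.03,0,0,0],[-0.04,0,0.03,0,0,0],[-0.04,0,0.03,0,0,0],[0,0,0,0,0,0],[0,0,0,0,0,0],[0,0,0,0,0,0],[0,0,0,0,0,0]])

```text
t: 26.98
tcp_pos: [0.6293, -0.0349, 0.0939]
tool_rot: [-0.339, 0.604, 0.649, 0.314]
ft_force: [1.0, 0.2, -1.3]
opening: 0.518
```

Run:
```python
from rig import ctrl
from h import *
s=ctrl.get_state()
P=STOP-(.157+.012+.0777)*U+.0015*N; P[2]=.0845-.0068
rep(s,P,Ra(-55))
for n in("scene","wrist"):
    c=ctrl.capture(n); cv2.imwrite(f"pics/{n}18.png",c["color"][:,:,::-1])
a=cv2.imread("pics/scene18.png")[190:350,180:480]; b=cv2.imread("pics/wrist18.png")[60:440,180:480]
a=cv2.resize(a,None,fx=1.7,fy=1.7,interpolation=cv2.INTER_CUBIC);b=cv2.resize(b,None,fx=.7,fy=.7)[:a.shape[0]]
cv2.imwrite("pics/m18.png",np.hstack([a[:b.shape[0]],b]))
```

```text
t 26.98 tcp [ 0.6293 -0.0349  0.0939] q [-0.42  0.86  0.32  1.62  0.81  0.82] F [ 1.   0.2 -1.3] op 0.52
rotvec rows [-0.03 -0.01  0.  ]
shift now-frame [-0.13   0.     0.096]
shift target-frame [-0.13  -0.     0.096]
```

View pics/m18.png

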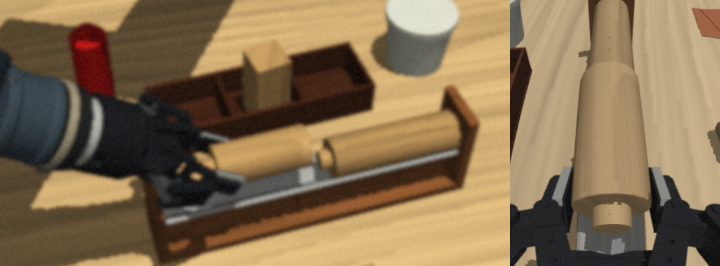

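Request:
drive_tool(targets=[[-0.03,0,0.02,0,0,0],[-0.03,0,0.02,0,0,0],[-0.03,0,0.02,0,0,0],[-0.02,0,0.02,0,0,0],[-0.02,0,0.015,0,0,0],[0,0,0,0,0,0],[0,0,0,0,0,0],[0,0,0,0,0,0]])

```text
t: 27.75
tcp_pos: [0.6292, -0.0345, 0.0775]
tool_rot: [-0.339, 0.604, 0.649, 0.314]
ft_force: [0.6, 0.7, -1.2]
opening: 0.518
```

Run:
```python
from rig import ctrl
from h import *
s=ctrl.get_state()
P=STOP-(.157+.012+.0777)*U+.0015*N; P[2]=.0725-.0068
rep(s,P,Ra(-55))
for n in("scene","wrist"):
    c=ctrl.capture(n); cv2.imwrite(f"pics/{n}19.png",c["color"][:,:,::-1])
a=cv2.imread("pics/scene19.png")[220:350,250:480]; b=cv2.imread("pics/wrist19.png")[60:440,180:480]
a=cv2.resize(a,None,fx=2.2,fy=2.2,interpolation=cv2.INTER_CUBIC);b=cv2.resize(b,None,fx=.75,fy=.75)[:a.shape[0]]
cv2.imwrite("pics/m19.png",np.hstack([a[:b.shape[0]],b]))
```

```text
t 27.75 tcp [ 0.6292 -0.0345  0.0775] q [-0.41  0.87  0.3   1.59  0.81  0.82] F [ 0.6  0.7 -1.2] op 0.52
rotvec rows [-0.03 -0.01  0.  ]
shift now-frame [-0.096  0.001  0.068]
shift target-frame [-0.096  0.001  0.068]
```

View pics/m19.png

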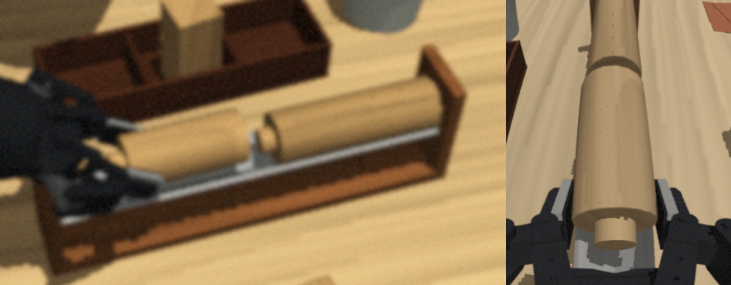

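Request:
drive_tool(targets=[[-0.015,0,0.01,0,0,0],[-0.015,0,0.01,0,0,0],[-0.01,0,0.01,0,0,0],[0,0,0,0,0,0],[0,0,0,0,0,0],[0,0,0,0,0,0],[0,0,0,0,0,0],[0,0,0,0,0,0]])

```text
t: 28.52
tcp_pos: [0.6292, -0.0344, 0.0725]
tool_rot: [-0.339, 0.604, 0.649, 0.314]
ft_force: [0.5, -0.1, -1.7]
opening: 0.515
```

Request:
drive_tool(targets=[[-0.01,0,0.005,0,0,0],[-0.01,0,0.005,0,0,0],[-0.01,0,0.01,0,0,0],[0,0,0,0,0,0],[0,0,0,0,0,0],[0,0,0,0,0,0],[0,0,0,0,0,0],[0,0,0,0,0,0]])

```text
t: 29.18
tcp_pos: [0.6292, -0.0344, 0.0689]
tool_rot: [-0.339, 0.604, 0.649, 0.314]
ft_force: [0.3, 0.1, -1.2]
opening: 0.519
```

Request:
drive_tool(targets=[[0,0,0,0,0,0],[0,0,0,0,0,0],[0,0,0,0,0,0],[0,0,0,0,0,0],[0,0,0,0,0,0],[0,0,0,0,0,0],[0,0,0,0,0,0],[0,0,0,0,0,0]], gripper=1)

```text
t: 29.85
tcp_pos: [0.6291, -0.0344, 0.0688]
tool_rot: [-0.339, 0.604, 0.649, 0.314]
ft_force: [-0.3, 0.1, 0.2]
opening: 1.003
```

Request:
drive_tool(targets=[[0,0,-0.1,0,0,0],[0,0,-0.2,0,0,0],[0,0,-0.25,0,0,0],[0,0,-0.25,0,0,0],[0,0,0,0,-0.5,0],[0,0,0,0,-0.8,0],[0,0,0,0,-0.8,0],[0,0,0,0,-0.8,0]])

```text
t: 30.52
tcp_pos: [0.6342, -0.1005, 0.1145]
tool_rot: [-0.26, 0.637, 0.684, 0.241]
ft_force: [-0.4, -0.2, 0.7]
opening: 1.002
```

Run:
```python
from rig import ctrl
from h import *
s=ctrl.get_state()
P=STOP-(.269+.02)*U+.001*N; P[2]=.0775
rep(s,P,Ra(-42))
for n in("scene","wrist"):
    c=ctrl.capture(n); cv2.imwrite(f"pics/{n}20.png",c["color"][:,:,::-1])
a=cv2.imread("pics/scene20.png")[220:350,250:480]; b=cv2.imread("pics/wrist20.png")[60:440,180:480]
a=cv2.resize(a,None,fx=2.2,fy=2.2,interpolation=cv2.INTER_CUBIC);b=cv2.resize(b,None,fx=.75,fy=.75)[:a.shape[0]]
cv2.imwrite("pics/m20.png",np.hstack([a[:b.shape[0]],b]))
```

```text
t 30.52 tcp [ 0.6342 -0.1005  0.1145] q [-0.44  0.77  0.36  1.57  0.62  0.93] F [-0.4 -0.2  0.7] op 1.00
rotvec rows [-0.02  0.09 -0.  ]
shift now-frame [-0.066 -0.006  0.436]
shift target-frame [-0.07  -0.007  0.435]
```

View pics/m20.png

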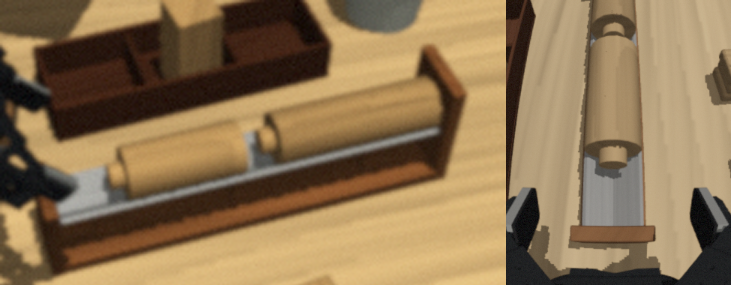

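Request:
drive_tool(targets=[[0,0,0,0,0,0],[0,0,0,0,0,0],[0,0,0,0,0,0],[0,0,0,0,0,0],[0,0,0,0,0,0],[-0.03,0,0.14,0,0,0],[-0.03,0,0.14,0,0,0],[-0.01,-0.01,0.15,0,0,0]], gripper=0)

```text
t: 31.28
tcp_pos: [0.6314, -0.0769, 0.0769]
tool_rot: [-0.261, 0.637, 0.684, 0.242]
ft_force: [-0.6, 0.2, -1.1]
opening: 0.0
```

Run:
```python
from rig import ctrl
from h import *
s=ctrl.get_state()
P=STOP-.269*U+.001*N; P[2]=.0775
rep(s,P,Ra(-42))
for n in("scene","wrist"):
    c=ctrl.capture(n); cv2.imwrite(f"pics/{n}21.png",c["color"][:,:,::-1])
a=cv2.imread("pics/scene21.png")[220:350,250:480]; b=cv2.imread("pics/wrist21.png")[60:440,180:480]
a=cv2.resize(a,None,fx=2.2,fy=2.2,interpolation=cv2.INTER_CUBIC);b=cv2.resize(b,None,fx=.75,fy=.75)[:a.shape[0]]
cv2.imwrite("pics/m21.png",np.hstack([a[:b.shape[0]],b]))
```

```text
t 31.28 tcp [ 0.6314 -0.0769  0.0769] q [-0.41  0.77  0.27  1.46  0.63  0.96] F [-0.6  0.2 -1.1] op 0.00
rotvec rows [-0.02  0.05 -0.  ]
shift now-frame [0.154 0.005 0.13 ]
shift target-frame [0.154 0.005 0.131]
```

View pics/m21.png

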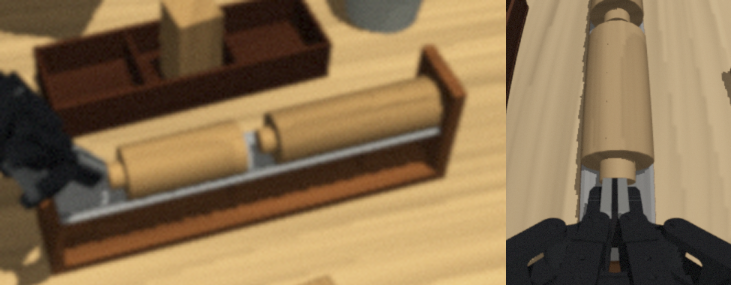

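Request:
drive_tool(targets=[[0.011,0,0.01,0,0,0],[0.011,0,0.01,0,0,0],[0.011,0,0.01,0,0,0],[0.011,0,0.01,0,0,0],[0.011,0,0.01,0,0,0],[0.011,0,0.01,0,0,0],[0,0,0,0,0,0],[0,0,0,0,0,0]])

```text
t: 32.05
tcp_pos: [0.6308, -0.0676, 0.0782]
tool_rot: [-0.261, 0.636, 0.684, 0.242]
ft_force: [0.4, -1.8, 1.6]
opening: 0.005
```

Request:
drive_tool(targets=[[0.011,0,0.01,0,0,0],[0.011,0,0.01,0,0,0],[0.011,0,0.01,0,0,0],[0.011,0,0.01,0,0,0],[0,0,0,0,0,0],[0,0,0,0,0,0],[0,0,0,0,0,0],[0,0,0,0,0,0]])

```text
t: 32.72
tcp_pos: [0.6302, -0.0616, 0.0779]
tool_rot: [-0.261, 0.636, 0.684, 0.242]
ft_force: [0.9, -2.2, 3.6]
opening: 0.002
```

Run:
```python
from rig import ctrl
from h import *
s=ctrl.get_state()
P=STOP-.269*U+.001*N; P[2]=.0775
rep(s,P,Ra(-42))
for n in("scene","wrist"):
    c=ctrl.capture(n); cv2.imwrite(f"pics/{n}22.png",c["color"][:,:,::-1])
a=cv2.imread("pics/scene22.png")[220:350,250:480]; b=cv2.imread("pics/wrist22.png")[60:440,180:480]
a=cv2.resize(a,None,fx=2.2,fy=2.2,interpolation=cv2.INTER_CUBIC);b=cv2.resize(b,None,fx=.75,fy=.75)[:a.shape[0]]
cv2.imwrite("pics/m22.png",np.hstack([a[:b.shape[0]],b]))
```

```text
t 32.72 tcp [ 0.6302 -0.0616  0.0779] q [-0.39  0.76  0.24  1.43  0.64  0.98] F [ 0.9 -2.2  3.6] op 0.00
rotvec rows [-0.03  0.05  0.01]
shift now-frame [0.033 0.006 0.035]
shift target-frame [0.033 0.005 0.035]
```

View pics/m22.png

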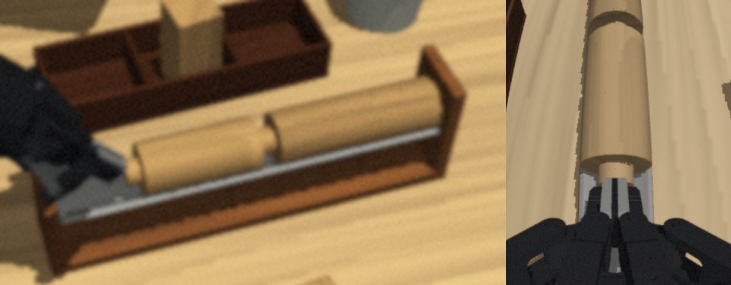

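~4–5 mm to go, in small steps.

Request:
drive_tool(targets=[[0.011,0,0.01,0,0,0],[0,0,0,0,0,0],[0.011,0,0.01,0,0,0],[0,0,0,0,0,0],[0,0,0,0,0,0],[0,0,0,0,0,0],[0,0,0,0,0,0],[0,0,0,0,0,0]])

```text
t: 33.48
tcp_pos: [0.63, -0.0588, 0.0778]
tool_rot: [-0.261, 0.636, 0.684, 0.242]
ft_force: [2.8, -5.5, 4.9]
opening: 0.001
```

Request:
drive_tool(targets=[[0.011,0,0.01,0,0,0],[0,0,0,0,0,0],[0,0,0,0,0,0],[0,0,0,0,0,0],[0,0,0,0,0,0],[0,0,0,0,0,0],[0,0,0,0,0,0],[0,0,0,0,0,0]])

```text
t: 34.15
tcp_pos: [0.63, -0.058, 0.0778]
tool_rot: [-0.261, 0.637, 0.684, 0.242]
ft_force: [0.7, -8.4, 5.3]
opening: -0.002
```

Request:
drive_tool(targets=[[0.011,0,0.01,0,0,0],[0,0,0,0,0,0],[0,0,0,0,0,0],[0,0,0,0,0,0],[0,0,0,0,0,0],[0,0,0,0,0,0],[0,0,0,0,0,0],[0,0,0,0,0,0]])

```text
t: 34.82
tcp_pos: [0.6301, -0.0576, 0.0777]
tool_rot: [-0.26, 0.637, 0.684, 0.242]
ft_force: [0.6, -14.7, 5.8]
opening: -0.002
```

Request:
drive_tool(targets=[[0.011,0,0.01,0,0,0],[0,0,0,0,0,0],[0,0,0,0,0,0],[0,0,0,0,0,0],[0,0,0,0,0,0],[0,0,0,0,0,0],[0,0,0,0,0,0],[0,0,0,0,0,0]])

```text
t: 35.48
tcp_pos: [0.6302, -0.0573, 0.0777]
tool_rot: [-0.259, 0.637, 0.685, 0.241]
ft_force: [0.0, -20.6, 7.0]
opening: 0.003
```

Run:
```python
from rig import ctrl
from h import *
for n in("scene","wrist"):
    c=ctrl.capture(n); cv2.imwrite(f"pics/{n}23.png",c["color"][:,:,::-1])
a=cv2.imread("pics/scene23.png")[220:350,250:480]; b=cv2.imread("pics/wrist23.png")[0:380,180:480]
a=cv2.resize(a,None,fx=2.2,fy=2.2,interpolation=cv2.INTER_CUBIC);b=cv2.resize(b,None,fx=.75,fy=.75)[:a.shape[0]]
cv2.imwrite("pics/m23.png",np.hstack([a[:b.shape[0]],b]))
```

```text
(no output)
```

View pics/m23.png

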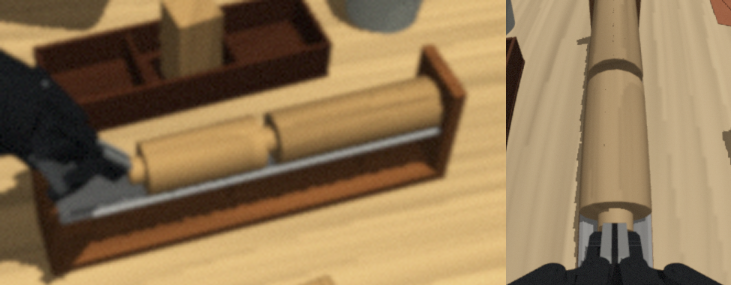

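Force climbs against a hard limit: the stack is home. Backing off.

Request:
drive_tool(targets=[[-0.02,0,-0.02,0,0,0],[-0.05,0,-0.05,0,0,0],[0,0,-0.15,0,0,0],[0.1,0,-0.25,0,0,0],[0.15,0,-0.3,0,0,0],[0.15,0,-0.3,0,0,0],[0.15,0,-0.25,0,0,0],[0,0,0,0,0,0]])

```text
t: 36.25
tcp_pos: [0.6345, -0.1072, 0.2132]
tool_rot: [-0.259, 0.636, 0.685, 0.243]
ft_force: [0.8, 0.1, 0.9]
opening: -0.001
```

Run:
```python
from rig import ctrl
from h import *
s=ctrl.get_state(); rep(s)
for n in("scene","top","wrist"):
    c=ctrl.capture(n); cv2.imwrite(f"pics/{n}24.png",c["color"][:,:,::-1])
    if n!="wrist":
        for d in (0,.145,.157,.257,.269): print(n,d,proj(c,STOP-d*U+.0325*Z+.001*N).round(1))
a=cv2.imread("pics/scene24.png")[235:325,260:470]; b=cv2.imread("pics/top24.png")[165:235,200:410]
cv2.imwrite("pics/m24.png",cv2.resize(np.vstack([a,b]),None,fx=3.5,fy=3.5,interpolation=cv2.INTER_CUBIC))
```

```text
t 36.25 tcp [ 0.6345 -0.1072  0.2132] q [-0.45  0.73  0.53  1.79  0.62  0.92] F [0.8 0.1 0.9] op -0.00
scene 0 [443.8 266.1]
scene 0.145 [371.7 282.9]
scene 0.157 [365.6 284.3]
scene 0.257 [312.9 296.5]
scene 0.269 [306.4 298.1]
top 0 [218.5 201. ]
top 0.145 [290.  197.7]
top 0.157 [296.  197.5]
top 0.257 [345.2 195.2]
top 0.269 [351.1 195. ]
```

View pics/m24.png

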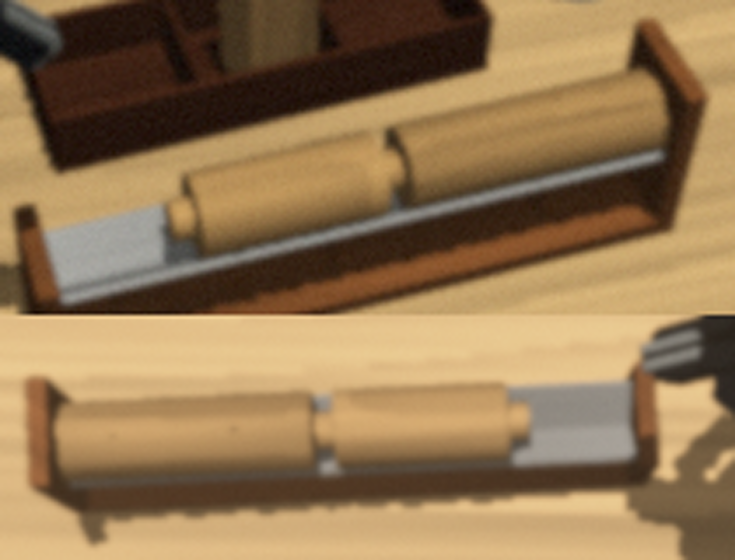

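View pics/wrist24.png

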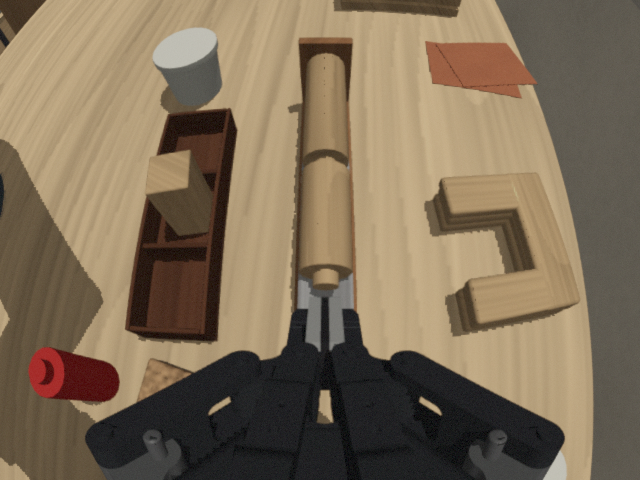

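View pics/scene24.png

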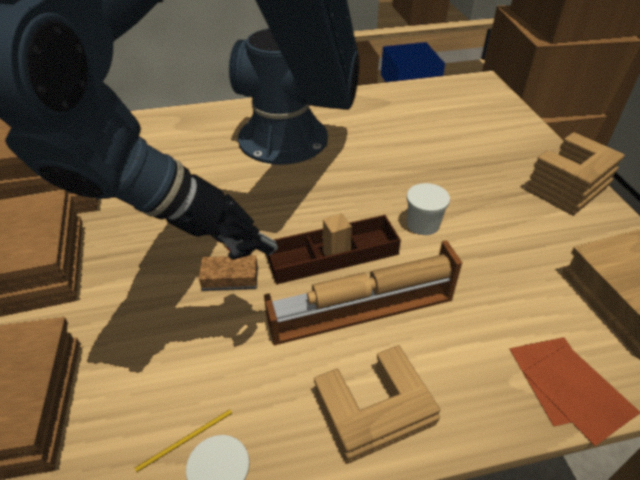

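In the top view the short tenon's end is at column 351.4 (expected 351.1) and the long leg's shoulder at 289.4 (expected 290.0). No gap shows. The tub, block, sanding block and red piece haven't moved. Handing in.

```bash
python3 -c "
from rig import ctrl
print(ctrl.sign_off())"
```

```text
the job is handed in; nothing more can be done
None
```

I laid both legs in line along the fold of the V-trough and handed the job in at about 36 s of the 72 s allowed; no verdict came back.

- **Long leg:** I took it from the crate, tipped it down and released it. I then pushed it against the tall stop until the force rose to 11 N with no further travel.
- **Short leg:** I laid it behind the long leg and pushed it up to the long leg's tenon. The force rose to about 21 N against a hard limit, so both legs are home.
- **Last checks:** In the top picture, the short leg's tenon end and the long leg's shoulder are within 1 pixel (about 2 mm) of where they should be. The short leg's foot is about 1 pixel off. I saw no gap at the stop or between the legs.
- **Left alone:** The square block still stands in its cell. The tub, the sanding block and the red look-alike appear undisturbed. The gripper was clear and touching nothing at the end.

None of the last checks failed. My first fold-line estimate was about 2 mm off sideways, so I corrected it from the wrist pictures before laying the legs down.

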